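Turn a lens-cell lock ring with the two-pin spanner

ROBOT

A 7-joint arm with a two-finger parallel gripper is mounted at the origin on a cart in front of the work surface, level with it; the furniture and walls round the work are solid. World frame = base frame: x ahead of the robot, y to its left, z up, the work surface at z = 0. Lengths are in m, angles in degrees, forces in N, time in s.
With the tool pointing down it reaches from about 0.425 to 0.875 m from the base axis. Payload 4.7 kg.
Tool frame: the origin (TCP) lies at the very end of the fingers, on their centre line; the grasp point (between the pads) lies 19 mm behind it; z points along the fingers, y is the direction in which the jaws open and shut (so a half turn about z gives the same grasp; the last joint's range is limited). The gripper opens to 87 mm and grips with 3 to 60 N. Pads are 19 mm wide; open, the fingers measure 117 mm over their backs; the gripper's body (75 mm by 190 mm) begins 51 mm behind the grasp point.
Start: joints at [78.157, 18.392, -4.016, 83.108, 1.295, 78.541, -3.26], TCP at [0.142, -0.634, 0.223] pointing down, gripper open.
Joint ranges: [-163.93, 163.93], [-17.29, 119.83], [-79.2, 71.16], [3.27, 140.29], [-89.18, 269.18], [5.43, 117.66], [-154.24, 154.24]. Speed limits (degrees/s): [147.25, 147.25, 180, 180, 180, 180, 180].

INTERFACE

Orientations are given as a 3x3 rotation matrix whose columns are the frame's x, y, z axes.
In Python, from plant import env gives the robot as it stands.
- The arm moves only by the shell command python3 -m inch 'ROWS' [FORCE]. ROWS is a JSON object of lists of equal length, an entry for each row: "grip": the opening in per cent of the stroke, from 0 (shut) to 100 (fully open); "dp": the shift along the tool's x, y, z in m, a list of three; "twist": the turn about the tool's z in rad. In form: {"grip": [grip, ...], "dp": [[x, y, z], ...], "twist": [twist, ...]}. A call has 1 to 8 rows; each row shifts and turns the commanded pose from where the row before left it, along the tool's axes as they then stand; what a row does not reach is not made up. A row lasts 1/10 s, in which the tool goes at most 50 mm and 8.59 degrees, less where a joint would pass 70% of its speed; a pose out of reach is approached as far as the arm can. A call is refused whole if a number of a shift passes 0.05 or a number of a turn 0.15, either way. A call with a gripper value outside its range is refused whole. The fingers move at their own pace and stop on an object; FORCE is the grip in N (left out, the last holds). Time passes only in rows, so rows that do not move let the fingers close. It gives the time, the measured TCP pose, the force and the opening at its end, in the units of the state.
- env.get_state(): the state, without advancing time (a new reading comes with each control period).
- env.read_camera(name): name is "side" or "top"; returns a dict with "img" (400x640x3 uint8, red, green, blue), "mtx" (3x3 intrinsics, pixels), "k1" (the pictures are not rectified: a ray, as slopes to the right and down, at radius r is drawn at 1 + k1 r^2 times it, then the intrinsics apply), "R" (3x3) and "t" (3): a world point X has camera coordinates R X + t. Camera axes: x right, y down, z forward; pixel columns grow to the right and rows downward; lengths in m; the calibration is good to about 2 mm. A picture is of the moment at which its call begins. There is no depth.
- env.job_done(): hands the job in, once; it reports no verdict.
The state is a dict: "time_s": time; "joint_positions": joint angles; "joint_velocities": joint speeds; "tau": joint torques, N m; "ee_pos": TCP position; "orientation": TCP orientation; "ft_force": force on the tool from outside, world axes, zero at the start; "wrist_torque": the same for the moment, N m; "width": opening from 0.0 (shut) to 1.0 (fully open).
Only numpy, scipy, OpenCV 4.12 (cv2) and the standard library are available. Lean on these libraries where they do the work, as an engineer would, in place of code of your own. Each camera call takes 0.05 s, during which the arm holds its last target.

TASK

Lock the lens cell: take the wide two-pin spanner with the blue grip out of its stand, set both of its pins fully down into the two holes of the brass lock ring, and only then turn the ring clockwise (seen from above) with it until the ring's white line stands against the green sector. Let go and leave the blue spanner standing in the ring; leave the narrow orange spanner where it is.

Things in the scene. Friction and masses are not known exactly. Their poses are not given: they have to be found in the camera images.
- blue_spanner: wide spanner, 220 g, upright in loose holes of a grey block (84x36x26 mm); lifts straight out, pins 18 mm deep. Origin midway between pin tips; x along the pin line, z up. Pins 8 mm thick, 18 long, tips 4, at x = +-26 mm. Crossbar 72x18 mm, z 18-30; stem 14 mm thick; flat blue grip z 62-104, 46 mm along x, 16 thick along y. A half turn about z makes no difference.
- ring_top (a point): centre of the brass lock ring's top face, 45 mm above the bench, on a fixed round grey base 98 mm wide; turns with the ring; x along its hole line, z up. Ring 73 mm wide, bore 31 round a bluish lens. Holes at x = +-26 mm, 13 mm wide, 20 deep, mouths bevelled to 18; crossbar rests on the ring with pins 18 mm in. White line runs from the bore along -y to a lug.
- lock_ring (a joint): ring angle, rad, grows clockwise seen from above; starts at 0 to 0.25. White line is against the green sector (raised green arc on the base, just outside the ring) from 0.9 to 1.4, middle 1.15; a stop ends travel at 1.4. Turns stiffly (about 0.12 N m), stays where left; pins have about 5 degrees of free play either way.
- orange_spanner: narrow spanner, orange grip, pins 32 mm apart, upright in its own grey block (64x36x26 mm); does not fit the ring, leave it. Crossbar 52 mm long, else shaped like the blue one, top 112 mm above the bench. Origin midway between pin tips, x along the pin line, z up. Beware: a full-height grey wall stands between robot and bench (x 0.18-0.30 m, y above -0.21 m); reach round its right end, elbow out.

How it is judged:
By the outcome, as a careful person would: the job done as asked, in the order asked, and still so for the second after the job is handed in, with the robot touching nothing.
It also fails if it takes over 38 s, if anything falls off the work surface, if the arm or the gripper's body presses on something with over 40 N, if the wrist force passes 120 N, or if a joint passes its speed limit or range.

## Working session

There is one attempt and no reset: what is moved stays moved. The work goes in short steps, Python scripts to look and compute and a shell command to move; the robot and the scene stay as the last step left them, time stands still between calls to the robot, and variables do not carry over. Pictures are saved under pics/ and viewed, and the job is handed in when it is done.

```bash
ls; mkdir -p pics
python3 - <<'E'
from plant import env
import cv2,numpy as np
s=env.get_state(); print({k:np.round(v,3).tolist() for k,v in s.items()})
for n in("side","top"):
    c=env.read_camera(n); cv2.imwrite(f"pics/{n}0.png",c["img"][:,:,::-1])
    print(n,c["mtx"],c["k1"],c["R"],c["t"])
E
```

```text
pics
{'time_s': 0.0, 'joint_positions': [78.158, 18.441, -4.015, 83.174, 1.295, 78.539, -3.259], 'joint_velocities': [0.021, -0.066, 0.009, 0.054, 0.02, -0.072, -0.034], 'tau': [-0.0, -49.129, -0.404, -31.253, -0.064, 0.044, 0.0], 'ee_pos': [0.142, -0.634, 0.221], 'orientation': [[0.976, 0.219, -0.001], [0.219, -0.976, 0.002], [-0.0, -0.002, -1.0]], 'ft_force': [0.175, 0.073, 0.701], 'wrist_torque': [0.006, 0.012, 0.037], 'width': 0.996}
side [[477.08795857   0.         321.31459926]
 [  0.         477.08795857 203.03128808]
 [  0.           0.           1.        ]] -0.09285877841720327 [[-0.99977932  0.00540796  0.02029947]
 [-0.01104121  0.68679731 -0.72676512]
 [-0.01787194 -0.72682887 -0.68658604]] [0.48637039 0.20444635 0.76982008]
top [[367.97469185   0.         321.22082671]
 [  0.         367.97469185 194.73260767]
 [  0.           0.           1.        ]] -0.056679809662736 [[ 0.05690818 -0.99837887  0.00104538]
 [-0.97747772 -0.05592988 -0.20349241]
 [ 0.20322099  0.01055855 -0.97907596]] [-0.26949     0.49126097  0.82222832]
```

View pics/side0.png

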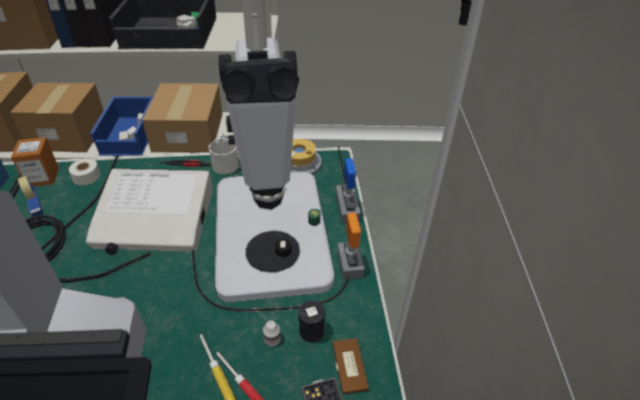

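View pics/top0.png

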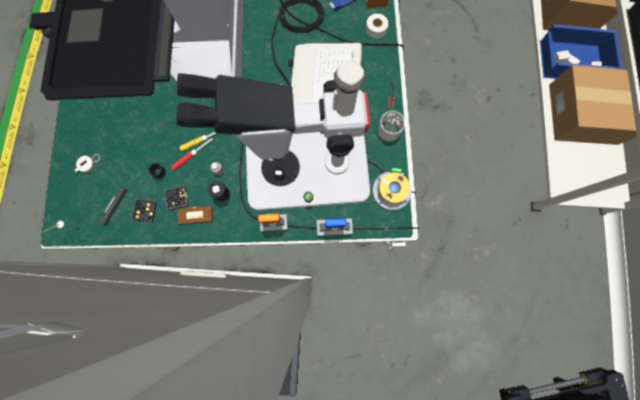

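Side view: blue grip at about (349,175), orange at (353,230), brass ring at about (302,153) partly behind the microscope. Top view: blue grip (335,223), orange (269,218), ring (394,187) with the green arc at about (397,170). Next I'll zoom in and measure.

```bash
cat > h.py <<'E'
from plant import env
import cv2,numpy as np
def pix(c,X):
    p=c["R"]@np.asarray(X,float)+c["t"]; s=p[:2]/p[2]; s=s*(1+c["k1"]*(s@s)); m=c["mtx"]
    return np.array([m[0,0]*s[0]+m[0,2],m[1,1]*s[1]+m[1,2]])
def ray(c,uv):
    d=np.array([c["k1"],0,0,0,0.])
    u=cv2.undistortPoints(np.array([[uv]],float),c["mtx"],d,None,None)[0,0]
    o=-c["R"].T@c["t"]; v=c["R"].T@np.array([u[0],u[1],1]); return o,v
def onz(c,uv,z):
    o,v=ray(c,uv); return o+v*(z-o[2])/v[2]
def tri(c1,p1,c2,p2):
    o1,v1=ray(c1,p1);o2,v2=ray(c2,p2)
    v1/=np.linalg.norm(v1);v2/=np.linalg.norm(v2)
    a=np.linalg.lstsq(np.c_[v1,-v2],o2-o1,rcond=None)[0]
    A=o1+v1*a[0];B=o2+v2*a[1]; return (A+B)/2,np.linalg.norm(A-B)
def crop(c,x0,y0,x1,y1,k,f):
    cv2.imwrite(f,cv2.resize(c["img"][y0:y1,x0:x1,::-1],None,fx=k,fy=k,interpolation=cv2.INTER_CUBIC))
def mask(c,lo,hi,box):
    h=cv2.cvtColor(c["img"],cv2.COLOR_RGB2HSV); m=cv2.inRange(h,lo,hi); z=np.zeros_like(m); x0,y0,x1,y1=box; z[y0:y1,x0:x1]=m[y0:y1,x0:x1]; return z
E
python3 - <<'E'
from h import *
np.set_printoptions(precision=4,suppress=True)
S=env.read_camera("side");T=env.read_camera("top")
for c in(S,T): print(-c["R"].T@c["t"])
crop(T,310,150,430,245,6,"pics/t1.png"); crop(S,260,120,380,220,6,"pics/s1.png")
def blob(m):
    p=np.argwhere(m)[:,::-1].astype(np.float32); return len(p),p.mean(0),cv2.minAreaRect(p)
mt=mask(T,(100,130,60),(130,255,255),(315,205,360,240)); ms=mask(S,(100,130,60),(130,255,255),(335,150,365,200))
a,b=blob(mt),blob(ms); print(a,b); print("blue grip",tri(T,a[1],S,b[1]), onz(T,a[1],.104+.008))
mo=mask(T,(5,150,100),(18,255,255),(250,205,290,235)); mso=mask(S,(5,150,100),(18,255,255),(335,205,365,250))
a,b=blob(mo),blob(mso); print(a,b); print("orange",tri(T,a[1],S,b[1]))
print("ring",onz(T,(394,187),.045))
E
```

```text
[0.5023 0.4165 0.6673]
[ 0.3284 -0.2503  0.9053]
(182, array([335.3462, 222.1264], dtype=float32), ((335.5, 222.5), (21.0, 9.0), -0.0)) (289, array([349.2699, 172.7024], dtype=float32), ((349.5, 173.0), (30.0, 11.0), 90.0))
blue grip (array([ 0.4355, -0.2761,  0.0929]), np.float64(0.0026968246604256434)) [ 0.4342 -0.2757  0.112 ]
(127, array([268.8189, 218.3071], dtype=float32), ((268.5, 218.0), (8.0, 21.0), 90.0)) (363, array([353.1075, 229.2948], dtype=float32), ((353.5566101074219, 229.8018798828125), (33.97052001953125, 12.593049049377441), 79.3803482055664))
orange (array([ 0.4358, -0.128 ,  0.0941]), np.float64(0.0017341270618862242))
ring [ 0.536  -0.4146  0.045 ]
```

View pics/t1.png

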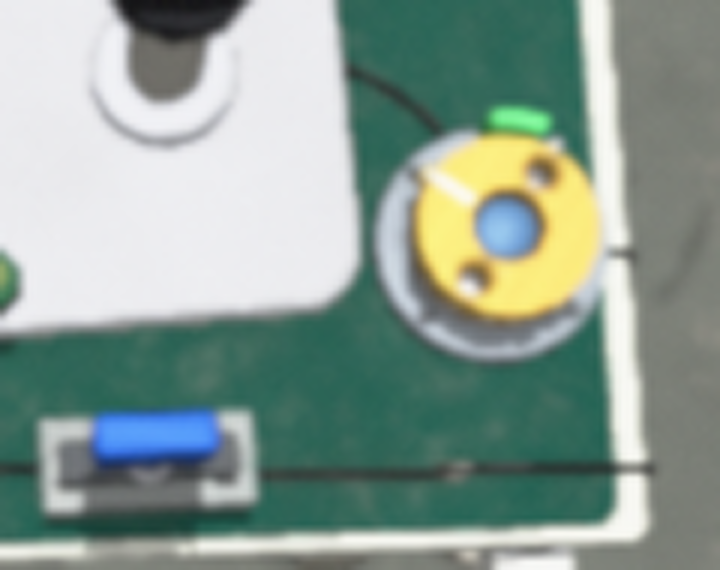

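View pics/s1.png

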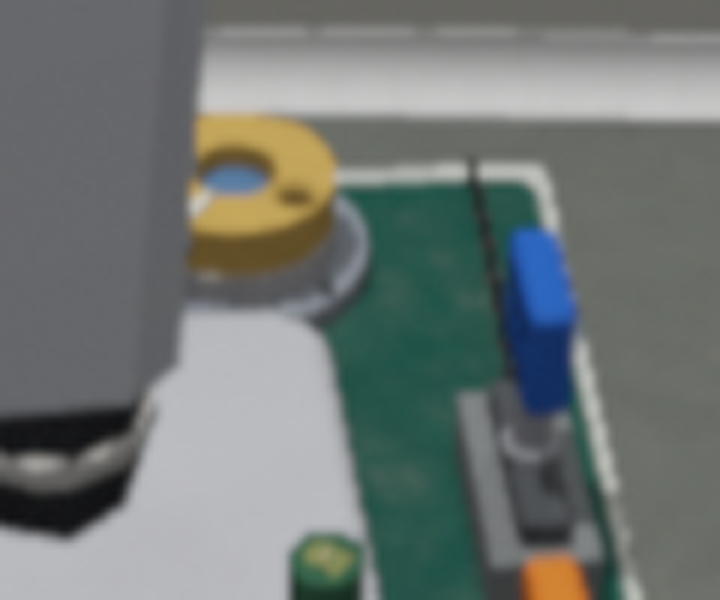

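Run:
```python
from h import *
np.set_printoptions(precision=4,suppress=True)
S=env.read_camera("side");T=env.read_camera("top")
f=lambda x,y:((x+.5)/6-.5+310,(y+.5)/6-.5+150)
# grip top face corners (z .112)
print("grip top TL TR BL BR")
for p in[(94,413),(216,410),(94,458),(216,455)]: print(onz(T,f(*p),.112))
print("block corners z.026")
for p in[(38,420),(254,410),(44,517),(258,503)]: print(onz(T,f(*p),.026))
h=cv2.cvtColor(T["img"],cv2.COLOR_RGB2HSV)
# ring holes/outline at z=.045
ms=mask(T,(15,100,120),(35,255,255),(370,165,420,210))
k,_=cv2.findContours(ms,cv2.RETR_EXTERNAL,cv2.CHAIN_APPROX_NONE); k=max(k,key=cv2.contourArea)
P=np.array([onz(T,p[0],.045)[:2] for p in k]); (cx,cy),r=cv2.minEnclosingCircle((P*1000).astype(np.float32)); print("ring circ",cx,cy,r)
for n,p in(("h1",(543,172)),("h2",(474,278)),("line out",(408,170)),("line in",(474,203)),("green L",(490,122)),("green R",(550,122)),("lens",(509,224))):
    print(n,onz(T,f(*p),.045))
# lens at lower z; base outer ellipse
print("green z?",[onz(T,f(520,122),z) for z in(.02,.045)])
print("microscope tri")
for n,a,b in(("objective",(340,148),(268,197)),("headtop black",(258,75),(258,75))): pass
crop(T,170,60,420,245,3,"pics/t2.png"); crop(S,200,30,400,290,2.3,"pics/s2.png")
```

```text
grip top TL TR BL BR
[ 0.4411 -0.2534  0.112 ]
[ 0.4447 -0.2975  0.112 ]
[ 0.4248 -0.2543  0.112 ]
[ 0.4283 -0.2982  0.112 ]
block corners z.026
[ 0.4492 -0.2315  0.026 ]
[ 0.4582 -0.3179  0.026 ]
[ 0.4105 -0.2362  0.026 ]
[ 0.4209 -0.321   0.026 ]
ring circ 535.1647338867188 -414.5323791503906 38.516685485839844
h1 [ 0.5585 -0.429   0.045 ]
h2 [ 0.5133 -0.402   0.045 ]
line out [ 0.5562 -0.3745  0.045 ]
line in [ 0.5441 -0.4014  0.045 ]
green L [ 0.5782 -0.4072  0.045 ]
green R [ 0.5796 -0.4316  0.045 ]
lens [ 0.5362 -0.4156  0.045 ]
green z? [array([ 0.5861, -0.4243,  0.02  ]), array([ 0.5789, -0.4194,  0.045 ])]
microscope tri
```

View pics/t2.png

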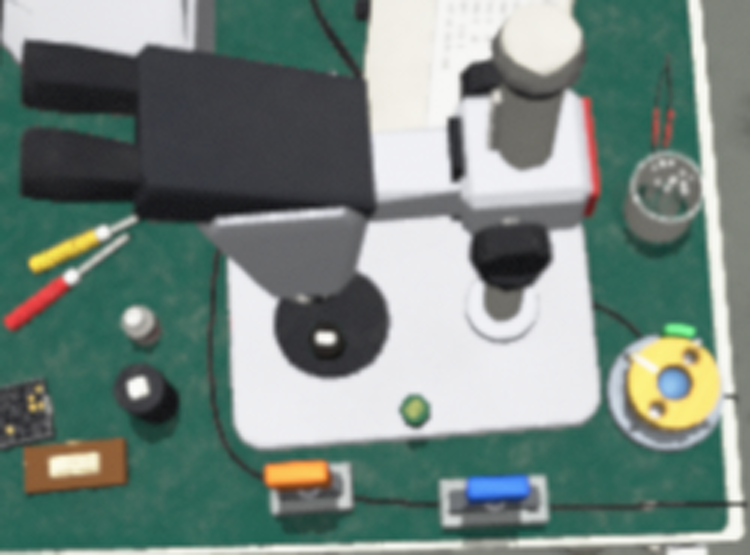

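View pics/s2.png

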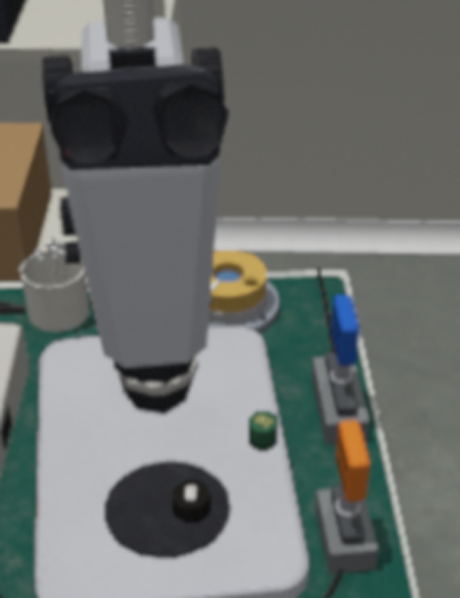

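```bash
python3 -m inch '{"grip":[100,100,100,100,100],"dp":[[0,0,0],[0.03,0,0],[0.03,0,0],[0.03,0,0],[0,0,0]],"twist":[0.125,0,0,0,0]}'
cat > st.py <<'E'
from h import *
np.set_printoptions(precision=3,suppress=True)
s=env.get_state(); R=np.array(s["orientation"])
print("t",s["time_s"],"q",np.array(s["joint_positions"]),"p",np.array(s["ee_pos"]),"yaz",np.degrees(np.arctan2(R[1,1],R[0,1])),"tilt",R[:,2],"F",np.array(s["ft_force"]),"M",np.array(s["wrist_torque"]),"w",s["width"])
E
python3 st.py
```

```text
time_s: 0.8
ee_pos: [0.2388, -0.6235, 0.2223]
orientation: [[0.995, 0.104, 0.004], [0.104, -0.995, 0.001], [0.004, -0.001, -1.0]]
ft_force: [1.4, 1.1, -0.3]
width: 0.996
t 0.8 q [ 71.166  20.61   -5.638  80.277   1.771  79.192 -18.487] p [ 0.239 -0.623  0.222] yaz -84.04162468856057 tilt [ 0.004  0.001 -1.   ] F [ 1.362  1.058 -0.311] M [ 0.063 -0.022 -0.009] w 0.9962761021947548
```

```bash
python3 -m inch '{"grip":[100,100,100,100],"dp":[[0.03,0,0],[0.03,0,0],[0.03,0,0],[0,0,0]],"twist":[0,0,0,0]}'; python3 st.py
python3 - <<'E'
from h import *
T=env.read_camera("top"); cv2.imwrite("pics/t3.png",T["img"][:,:,::-1])
E
```

```text
time_s: 1.2
ee_pos: [0.3273, -0.6146, 0.222]
orientation: [[0.995, 0.103, 0.003], [0.103, -0.995, 0.002], [0.004, -0.002, -1.0]]
ft_force: [-0.2, -0.3, -0.4]
width: 1.005
t 1.2 q [ 65.142  24.244  -7.364  75.455   2.835  80.482 -26.153] p [ 0.327 -0.615  0.222] yaz -84.10537578997912 tilt [ 0.003  0.002 -1.   ] F [-0.198 -0.287 -0.367] M [ 0.101 -0.035  0.006] w 1.0051387287016755
```

View pics/t3.png

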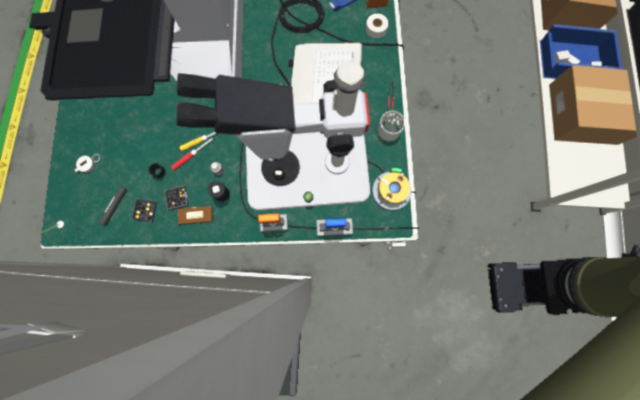

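The arm's olive forearm comes in from the right edge, with the gripper at about (515,287). The objects are undisturbed. I'll work out the arm's link geometry from the readings, so I can check elbow clearance to the wall.

```bash
python3 -m inch '{"grip":[100,100,100,100],"dp":[[0.0,0,-0.03],[0.0,0,-0.03],[0.03,0,0],[0,0,0]],"twist":[0,0,0,0]}'; python3 st.py;  cat > fk.py <<'E'
import numpy as np, itertools
from scipy.spatial.transform import Rotation as Ro
from scipy.optimize import least_squares
def Rz(a): return Ro.from_euler('z',a,degrees=True).as_matrix()
def Ry(a): return Ro.from_euler('y',a,degrees=True).as_matrix()
def fk(q,sg,L):
    h,L1,L2,L3,a,b,c=L
    M=np.eye(3);p=np.array([0,0,h]);pts=[p]
    M=M@Rz(-q[0])@Ry(q[1]); M=M@Rz(sg[0]*q[2]); p=p+M@[a,0,L1]; pts.append(p)
    M=M@Ry(q[3])@Rz(sg[1]*q[4]); p=p+M@[b,0,L2]; pts.append(p)
    M=M@Ry(q[5])@Rz(sg[2]*q[6]); p=p+M@[c,0,L3]; pts.append(p)
    return M,np.array(pts)
D=[([78.158,18.441,-4.015,83.174,1.295,78.539,-3.259],[.142,-.634,.221],-77.35),
([71.166,20.61,-5.638,80.277,1.771,79.192,-18.487],[.239,-.623,.222],-84.04),
([65.142,24.244,-7.364,75.455,2.835,80.482,-26.153],[.327,-.615,.222],-84.1)]
E
python3 - <<'E'
from fk import *
for sg in itertools.product([1,-1],repeat=3):
    print(sg,[np.round([*fk(q,sg,[0]*7)[0][:,2][:2],np.degrees(np.arctan2(*fk(q,sg,[0]*7)[0][[1,0],1])),np.degrees(np.arctan2(*fk(q,sg,[0]*7)[0][[1,0],0]))],3).tolist() for q,_,_ in D])
E
```

```text
time_s: 1.65
ee_pos: [0.3541, -0.6136, 0.2838]
orientation: [[0.995, 0.098, 0.003], [0.098, -0.995, -0.001], [0.003, 0.001, -1.0]]
ft_force: [1.1, 1.0, -0.9]
width: 0.996
t 1.65 q [ 63.054  24.834  -7.639  67.709   3.073  87.498 -28.37 ] p [ 0.354 -0.614  0.284] yaz -84.35791408898584 tilt [ 0.003 -0.001 -1.   ] F [ 1.089  1.023 -0.865] M [ 0.022 -0.034  0.033] w 0.9958648407657088
(1, 1, 1) [[-0.0, 0.002, 11.032, 101.032], [-0.004, -0.001, 31.71, 121.71], [-0.004, -0.001, 43.822, 133.821]]
(1, 1, -1) [[-0.0, 0.002, 4.514, 94.514], [-0.004, -0.001, -5.264, 84.736], [-0.004, -0.001, -8.485, 81.516]]
(1, -1, 1) [[-0.044, -0.004, 11.555, 101.543], [-0.063, -0.016, 32.41, 122.338], [-0.096, -0.032, 44.878, 134.642]]
(1, -1, -1) [[-0.044, -0.004, 5.03, 95.031], [-0.063, -0.016, -4.636, 85.436], [-0.096, -0.032, -7.662, 82.569]]
(-1, 1, 1) [[0.042, 0.014, 18.654, 108.653], [0.059, 0.026, 42.304, 132.232], [0.086, 0.053, 57.378, 147.147]]
(-1, 1, -1) [[0.042, 0.014, 12.129, 102.141], [0.059, 0.026, 5.258, 95.33], [0.086, 0.053, 4.838, 95.074]]
(-1, -1, 1) [[-0.001, 0.002, 19.17, 109.17], [0.004, 0.001, 42.932, 132.932], [0.003, 0.002, 58.201, 148.2]]
(-1, -1, -1) [[-0.001, 0.002, 12.652, 102.652], [0.004, 0.001, 5.958, 95.958], [0.003, 0.002, 5.894, 95.895]]
```

Run:
```python
from fk import *
D=D+[([63.054,24.834,-7.639,67.709,3.073,87.498,-28.37],[.354,-.614,.284],0)]
sg=(-1,-1,-1)
res=lambda L:np.concatenate([np.concatenate([(fk(q,sg,L)[1][-1]-p)*1000 for q,p,_ in D]),0.5*(np.array(L)-[.33,.4,.4,.25,0,0,0])])
o=least_squares(res,[.33,.4,.4,.25,0,0,0]); print(o.x.round(4),np.round(o.fun[:-7],1))
for q,_,_ in D: print(fk(q,sg,o.x)[1].round(3).tolist())
```

```text
[-1.1398  0.583   0.4928 -0.8668 -0.0695 -0.018  -0.0405] [20.2  8.  -0.3  2.6  2.7  0.4  0.1 -5.2  1.1 -2.7 -0.9 -1.2]
[[0.0, 0.0, -1.14], [0.02, -0.117, -0.565], [0.153, -0.585, -0.646], [0.162, -0.626, 0.221]]
[[0.0, 0.0, -1.14], [0.039, -0.135, -0.57], [0.241, -0.579, -0.644], [0.242, -0.62, 0.222]]
[[0.0, 0.0, -1.14], [0.066, -0.164, -0.58], [0.326, -0.578, -0.644], [0.327, -0.62, 0.223]]
[[0.0, 0.0, -1.14], [0.074, -0.167, -0.582], [0.35, -0.576, -0.584], [0.351, -0.615, 0.283]]
```

```bash
sed -i 's/^    M=M@Ry(q\[5\]).*/    M=M@Ry(q[5]); p=p+M@[c,0,L3]; M=M@Rz(sg[2]*q[6]); pts.append(p)/' fk.py
python3 - <<'E'
from fk import *
D=D+[([63.054,24.834,-7.639,67.709,3.073,87.498,-28.37],[.354,-.614,.284],0)]
sg=(-1,-1,-1)
res=lambda L:np.concatenate([np.concatenate([(fk(q,sg,L)[1][-1]-p)*1000 for q,p,_ in D]),2*(np.array(L)-[.33,.4,.4,.25,0,0,0])])
o=least_squares(res,[.33,.4,.4,.25,0,0,0]); print(o.x.round(4),np.round(o.fun[:-7],1))
for q,_,_ in D: print(fk(q,sg,o.x)[1].round(3).tolist())
E
```

```text
[-3.3418  0.725   0.5276 -2.894  -0.0654 -0.0686  0.0602] [ 18.3  11.5   1.1   1.1   4.2   0.3   6.2 -10.1  -1.6   2.4   4.5   0.2]
[[0.0, 0.0, -3.342], [0.03, -0.165, -2.633], [0.175, -0.675, -2.672], [0.16, -0.623, 0.222]]
[[0.0, 0.0, -3.342], [0.057, -0.186, -2.64], [0.277, -0.669, -2.672], [0.24, -0.619, 0.222]]
[[0.0, 0.0, -3.342], [0.093, -0.22, -2.654], [0.375, -0.671, -2.674], [0.333, -0.625, 0.22]]
[[0.0, 0.0, -3.342], [0.104, -0.223, -2.657], [0.4, -0.662, -2.61], [0.356, -0.609, 0.284]]
```

```bash
cat > fk2.py <<'E'
from fk import *
def fk(q,L):
    hz,L1,L2,a,b,c,d,e=L   # hz = shoulder height minus hand length
    H=.26
    M=np.eye(3);p=np.array([0,0,hz+H]);pts=[p]
    M=M@Rz(-q[0]); p=p+M@[0,d,0]; M=M@Ry(q[1])@Rz(-q[2]); p=p+M@[a,0,L1]; pts.append(p)
    M=M@Ry(q[3])@Rz(-q[4]); p=p+M@[b,e,L2]; pts.append(p)
    M=M@Ry(q[5]); p=p+M@[c,0,H]; pts.append(p)
    return np.array(pts)
D=D+[([63.054,24.834,-7.639,67.709,3.073,87.498,-28.37],[.354,-.614,.284],0)]
def fit():
    L0=np.array([.08,.4,.4,0,0,0,0,0])
    res=lambda L:np.concatenate([np.concatenate([(fk(q,L)[-1]-p)*1000 for q,p,_ in D]),5*(np.array(L)-L0)])
    return least_squares(res,L0)
E
python3 - <<'E'
from fk2 import *
o=fit(); print(o.x.round(4),np.round(o.fun[:-8],1))
for q,_,_ in D: print(fk(q,o.x).round(3).tolist())
E
```

```text
[-0.11    0.4635  0.5144 -0.0006  0.0058 -0.0013 -0.0112 -0.0154] [ 0.2  0.2 -0.  -0.5 -0.5 -0.   0.1  0.3  0.1  0.2  0.1 -0. ]
[[0.0, 0.0, 0.15], [0.019, -0.145, 0.59], [0.142, -0.633, 0.481], [0.142, -0.634, 0.221]]
[[0.0, 0.0, 0.15], [0.042, -0.158, 0.584], [0.237, -0.623, 0.482], [0.238, -0.624, 0.222]]
[[0.0, 0.0, 0.15], [0.07, -0.177, 0.573], [0.325, -0.614, 0.482], [0.327, -0.615, 0.222]]
[[0.0, 0.0, 0.15], [0.078, -0.178, 0.571], [0.353, -0.613, 0.544], [0.354, -0.614, 0.284]]
```

```bash
cat > sim.py <<'E'
from fk2 import *
Lf=fit().x
def full(q):
    M=Rz(-q[0])@Ry(q[1])@Rz(-q[2])@Ry(q[3])@Rz(-q[4])@Ry(q[5])@Rz(-q[6])@Rz(90)
    return fk(q,Lf)[-1],M
def jac(q):
    J=np.zeros((6,7));p0,R0=full(q)
    for i in range(7):
        d=np.array(q,float);d[i]+=.01;p,R=full(d)
        J[:3,i]=(p-p0)/np.radians(.01);J[3:,i]=Ro.from_matrix(R@R0.T).as_rotvec()/np.radians(.01)
    return J
def go(q,p,yaz,n=20,qn=None,k=0):
    """straight path to p with tool down, y azimuth yaz (deg); pseudo-inverse"""
    q=np.array(q,float);p0,R0=full(q);y0=np.degrees(np.arctan2(R0[1,1],R0[0,1]))
    out=[]
    for i in range(1,n+1):
        f=i/n;pt=p0+(np.array(p)-p0)*f;ya=np.radians(y0+(yaz-y0)*f);y=np.array([np.cos(ya),np.sin(ya),0]);z=np.array([0,0,-1.]);Rt=np.c_[np.cross(y,z),y,z]
        for _ in range(3):
            pc,Rc=full(q);e=np.r_[pt-pc,Ro.from_matrix(Rt@Rc.T).as_rotvec()]
            J=jac(q);Ji=np.linalg.pinv(J);dq=Ji@e
            if qn is not None: dq=dq+(np.eye(7)-Ji@J)@(k*np.radians(np.array(qn)-q))
            q=q+np.degrees(dq)
        out.append(q.copy())
    return q,out
E
python3 - <<'E'
from sim import *
np.set_printoptions(precision=2,suppress=True)
q=np.array(D[0][0])
for _,p,y in D[1:3]:
    q,_=go(q,p,y); print(q)
q,_=go(q,[.327,-.614,.284],-84.2); q,_=go(q,D[3][1],-84.3); print(q); print(D[3][0])
E
```

```text
[ 70.98  20.57  -5.6   80.33   2.    79.2  -18.68]
[ 65.08  24.27  -7.37  75.44   3.06  80.49 -26.26]
[ 63.14  24.93  -7.82  67.59   3.29  87.69 -28.4 ]
[63.054, 24.834, -7.639, 67.709, 3.073, 87.498, -28.37]
```

The arm follows a least-norm (pseudo-inverse) solution, and my fitted model reproduces its joints. I can simulate routes and check wall clearance before moving.

```bash
cat >> sim.py <<'E'
def clr(q):
    P=fk(q,Lf); m=9
    for a,b in zip(P[:-1],P[1:]):
        for t in np.linspace(0,1,30):
            x,y,_=a+(b-a)*t
            dx=max(.18-x,0,x-.30); dy=max(-.21-y,0)
            # inside
            m=min(m,np.hypot(dx,dy))
    return m
lo=np.array([-163.93,-17.29,-79.2,3.27,-89.18,5.43,-154.24]);hi=np.array([163.93,119.83,71.16,140.29,269.18,117.66,154.24])
def route(q,wps):
    for p,y in wps:
        q,o=go(q,p,y,n=max(8,int(np.linalg.norm(np.array(p)-full(q)[0])/.02)))
        c=[clr(x) for x in o]; lim=min(np.min(np.minimum(x-lo,hi-x)) for x in o)
        print(p,y,"q",q.round(1),"elb",fk(q,Lf)[1].round(2),"wr",fk(q,Lf)[2].round(2),"clr %.3f lim %.1f"%(min(c),lim))
    return q
E
python3 - <<'E'
from sim import *
q0=D[3][0]
print("direct");route(q0,[([.435,-.45,.28],-84.5),([.435,-.276,.25],-84.5),([.435,-.276,.09],-84.5)])
print("via ring");route(q0,[([.536,-.55,.28],-84.5),([.56,-.4,.28],-84.5),([.435,-.276,.25],-84.5)])
print("low");route(q0,[([.36,-.58,.12],-84.5),([.36,-.35,.15],-84.5),([.435,-.276,.15],-84.5)])
print("near");route(q0,[([.25,-.45,.25],-84.5),([.36,-.35,.25],-84.5),([.435,-.276,.15],-84.5)])
print("twisted +");route(q0,[([.354,-.61,.28],-170),([.435,-.45,.28],-170),([.435,-.276,.25],-170),([.435,-.276,.25],-84)])
print("twisted -");route(q0,[([.354,-.61,.28],0),([.435,-.45,.28],0),([.435,-.276,.25],0),([.435,-.276,.25],-84)])
E
```

```text
direct
[0.435, -0.45, 0.28] -84.5 q [ 53.4  14.6 -12.2  81.6   3.1  84.1 -43.2] elb [ 0.06 -0.1   0.6 ] wr [ 0.43 -0.45  0.54] clr 0.004 lim 30.6
[0.435, -0.276, 0.25] -84.5 q [ 47.    1.7 -17.9  99.3   0.5  79.1 -55.5] elb [ 0.   -0.02  0.61] wr [ 0.43 -0.28  0.51] clr 0.000 lim 19.0
[0.435, -0.276, 0.09] -84.5 q [ 46.2   9.3 -18.1 110.6   3.3  60.6 -57.8] elb [ 0.04 -0.06  0.61] wr [ 0.43 -0.28  0.35] clr 0.000 lim 19.6
via ring
[0.536, -0.55, 0.28] -84.5 q [ 49.5  33.3 -10.3  56.2   5.6  90.9 -43.6] elb [ 0.16 -0.2   0.54] wr [ 0.53 -0.55  0.54] clr 0.011 lim 26.8
[0.56, -0.4, 0.28] -84.5 q [ 42.5  22.6 -13.   71.6   5.   86.4 -54.3] elb [ 0.12 -0.13  0.58] wr [ 0.56 -0.4   0.54] clr 0.000 lim 27.5
[0.435, -0.276, 0.25] -84.5 q [ 43.8   1.6 -14.6  99.4   0.4  79.1 -55.4] elb [ 0.   -0.02  0.61] wr [ 0.43 -0.28  0.51] clr 0.000 lim 18.9
low
[0.36, -0.58, 0.12] -84.5 q [ 61.9  26.1  -7.9  84.8   3.7  69.4 -31.1] elb [ 0.09 -0.18  0.57] wr [ 0.36 -0.58  0.38] clr 0.063 lim 32.4
[0.36, -0.35, 0.15] -84.5 q [ 54.4   3.8 -13.7 108.8   1.   67.5 -44.2] elb [ 0.01 -0.03  0.61] wr [ 0.36 -
[... 1058 characters left out ...]
lim 13.6
[0.435, -0.276, 0.25] -84 q [ 35.8   1.4  -6.4  99.6   0.2  79.1 -54.7] elb [ 0.   -0.02  0.61] wr [ 0.43 -0.28  0.51] clr 0.000 lim 18.6
twisted -
[0.354, -0.61, 0.28] 0 q [ 71.5  25.5 -20.5  68.5   8.7  87.5  52.5] elb [ 0.05 -0.19  0.57] wr [ 0.35 -0.61  0.54] clr 0.072 lim 30.0
[0.435, -0.45, 0.28] 0 q [ 63.6  15.7 -25.   81.4   6.6  84.4  38.8] elb [ 0.05 -0.12  0.6 ] wr [ 0.43 -0.45  0.54] clr 0.017 lim 30.8
[0.435, -0.276, 0.25] 0 q [ 59.    2.2 -30.2  99.1   1.1  79.1  28.6] elb [-0.   -0.02  0.61] wr [ 0.43 -0.28  0.51] clr 0.000 lim 19.4
[0.435, -0.276, 0.25] -84 q [ 57.5   2.1 -28.6  99.1   1.   79.1 -55.3] elb [-0.   -0.02  0.61] wr [ 0.43 -0.28  0.51] clr 0.000 lim 19.4
```

Run:
```python
from sim import *
from scipy.optimize import least_squares as ls
def ik(p,yaz,q3,q0):
    def r(v):
        q=np.r_[v[:2],q3,v[2:]];pc,Rc=full(q);ya=np.radians(yaz);y=np.array([np.cos(ya),np.sin(ya),0]);z=np.array([0,0,-1.]);Rt=np.c_[np.cross(y,z),y,z]
        return np.r_[(pc-p)*10,Ro.from_matrix(Rt@Rc.T).as_rotvec()]
    o=ls(r,np.delete(q0,2)); return np.r_[o.x[:2],q3,o.x[2:]],np.abs(o.fun).max()
for p,yz in(([.435,-.276,.25],-84.5),([.435,-.276,.075],-84.5),([.536,-.4155,.2],-31),([.536,-.4155,.2],-105)):
    q=np.array([57,2,-28,99,1,79,-55.])
    for q3 in range(-28,-80,-7):
        q,e=ik(p,yz,q3,q); print(p,q.round(1),"e%.3f"%e,"elb",fk(q,Lf)[1].round(2),"clr %.3f"%clr(q))
```

```text
[0.435, -0.276, 0.25] [ 56.9   2.1 -28.   99.1   1.   79.1 -55.8] e0.000 elb [-0.   -0.02  0.61] clr 0.000
[0.435, -0.276, 0.25] [ 63.7   2.4 -35.   99.    1.4  79.1 -56.1] e0.000 elb [-0.   -0.02  0.61] clr 0.000
[0.435, -0.276, 0.25] [ 70.4   2.8 -42.   98.9   1.9  79.1 -56.4] e0.000 elb [-0.   -0.02  0.61] clr 0.000
[0.435, -0.276, 0.25] [ 77.1   3.3 -49.   98.7   2.5  79.1 -56.9] e0.000 elb [-0.01 -0.03  0.61] clr 0.000
[0.435, -0.276, 0.25] [ 83.6   3.9 -56.   98.7   3.3  79.2 -57.4] e0.000 elb [-0.01 -0.03  0.61] clr 0.000
[0.435, -0.276, 0.25] [ 90.    4.8 -63.   98.6   4.4  79.2 -58.3] e0.000 elb [-0.01 -0.04  0.61] clr 0.000
[0.435, -0.276, 0.25] [ 96.    6.2 -70.   98.6   5.9  79.3 -59.5] e0.000 elb [-0.02 -0.05  0.61] clr 0.000
[0.435, -0.276, 0.25] [101.4   8.4 -77.   98.6   8.3  79.6 -61.5] e0.000 elb [-0.02 -0.06  0.61] clr 0.000
[0.435, -0.276, 0.075] [ 55.2  11.2 -28.  111.2   6.1  59.  -60. ] e0.000 elb [ 0.04 -0.08  0.6 ] clr 0.000
[0.435, -0.276, 0.075] [ 61.5  12.  -35.  111.1   8.   59.2 -61.5] e0.000 elb [ 0.04 -0.09  0.6 ] clr 0.000
[0.435, -0.276, 0.075] [ 67.
[... 1631 characters left out ...]
14.8  78.6 -79.3] e0.000 elb [ 0.09 -0.18  0.57] clr 0.019
[0.536, -0.4155, 0.2] [ 65.6  27.6 -42.   80.   18.4  79.3 -81.5] e0.000 elb [ 0.08 -0.2   0.56] clr 0.035
[0.536, -0.4155, 0.2] [ 69.9  29.7 -49.   80.   22.3  80.3 -84. ] e0.000 elb [ 0.07 -0.22  0.55] clr 0.052
[0.536, -0.4155, 0.2] [ 73.9  32.3 -56.   80.   26.6  81.5 -86.7] e0.000 elb [ 0.06 -0.24  0.54] clr 0.071
[0.536, -0.4155, 0.2] [ 77.5  35.5 -63.   80.1  31.4  83.1 -89.7] e0.000 elb [ 0.05 -0.27  0.53] clr 0.092
[0.536, -0.4155, 0.2] [ 80.4  39.5 -70.   80.2  36.8  85.3 -92.8] e0.000 elb [ 0.04 -0.29  0.51] clr 0.114
[0.536, -0.4155, 0.2] [ 82.7  44.1 -77.   80.3  42.7  88.1 -96.2] e0.000 elb [ 0.03 -0.32  0.48] clr 0.137
```

```bash
cat >> sim.py <<'E'
def null(q,step,n,p,yaz):
    q=np.array(q,float);v=None;out=[q.copy()]
    for i in range(n):
        _,_,V=np.linalg.svd(jac(q)); nv=V[-1]
        if v is None: nv=nv*np.sign(-nv[2])
        elif nv@v<0: nv=-nv
        v=nv; q=q+step*nv; q,_=go(q,p,yaz,n=1)
        if np.any(q<lo-3) or np.any(q>hi+3): break
        out.append(q.copy())
    return out
E
python3 - <<'E'
from sim import *
for p,yz,q in(([.435,-.276,.09],-84.5,[79,16,-55,111,15,60,-67.]),([.435,-.276,.13],-84.5,[79,16,-55,111,15,60,-67.]),([.536,-.4155,.12],-31,[70,29,-49,80,22,80,-10])):
    q,_=go(q,p,yz)
    print(p)
    for q in null(q,3,200,p,yz)[::2]: print(q.round(1),"elb",fk(q,Lf)[1].round(2),"clr %.3f"%clr(q))
E
```

```text
[0.435, -0.276, 0.09]
[ 79.5  15.  -55.5 110.2  14.   61.9 -66.3] elb [ 0.01 -0.12  0.6 ] clr 0.000
[ 82.8  16.4 -59.6 110.2  16.   62.2 -67.8] elb [ 0.   -0.13  0.59] clr 0.000
[ 85.9  18.  -63.5 110.2  18.1  62.7 -69.5] elb [-0.   -0.14  0.59] clr 0.000
[ 88.7  19.9 -67.4 110.3  20.6  63.3 -71.5] elb [-0.01 -0.16  0.59] clr 0.001
[ 91.2  22.  -71.  110.3  23.2  64.1 -73.6] elb [-0.02 -0.17  0.58] clr 0.009
[ 93.3  24.4 -74.4 110.4  26.   65.1 -75.8] elb [-0.02 -0.19  0.57] clr 0.019
[ 95.   27.1 -77.5 110.5  29.1  66.2 -78.2] elb [-0.03 -0.21  0.56] clr 0.029
[ 96.4  29.9 -80.4 110.5  32.2  67.6 -80.6] elb [-0.04 -0.23  0.55] clr 0.040
[0.435, -0.276, 0.13]
[ 81.5  11.7 -56.7 107.8  10.7  66.1 -63.6] elb [ 0.   -0.09  0.6 ] clr 0.000
[ 84.9  12.9 -60.9 107.8  12.3  66.3 -64.9] elb [-0.  -0.1  0.6] clr 0.000
[ 88.2  14.3 -65.1 107.8  14.2  66.7 -66.4] elb [-0.01 -0.11  0.6 ] clr 0.000
[ 91.2  16.1 -69.1 107.9  16.3  67.1 -68.1] elb [-0.01 -0.13  0.6 ] clr 0.000
[ 93.8  18.1 -72.9 107.9  18.8  67.7 -70.1] elb [-0.02 -0.14  0.59] clr 0.000
[ 96.   20.5 -76.5 108.   21.5  68.5 -72.3] e
[... 213 characters left out ...]
 71.7  34.4 -51.2  85.3  27.3  73.4 -13.4] elb [ 0.07 -0.25  0.53] clr 0.076
[ 74.   36.1 -55.1  85.3  30.2  74.3 -15.2] elb [ 0.06 -0.27  0.52] clr 0.089
[ 76.1  38.  -59.   85.4  33.1  75.4 -16.9] elb [ 0.06 -0.28  0.52] clr 0.101
[ 78.   40.1 -62.8  85.4  36.1  76.6 -18.7] elb [ 0.05 -0.29  0.5 ] clr 0.113
[ 79.7  42.3 -66.5  85.5  39.1  78.  -20.5] elb [ 0.04 -0.31  0.49] clr 0.126
[ 81.2  44.7 -70.1  85.5  42.3  79.5 -22.3] elb [ 0.04 -0.32  0.48] clr 0.138
[ 82.5  47.2 -73.6  85.6  45.4  81.1 -24. ] elb [ 0.03 -0.34  0.47] clr 0.149
[ 83.5  49.9 -77.   85.7  48.6  82.9 -25.7] elb [ 0.03 -0.35  0.45] clr 0.161
[ 84.3  52.6 -80.3  85.7  51.8  84.9 -27.4] elb [ 0.02 -0.37  0.43] clr 0.166
```

Run:
```python
from sim import *
import io,contextlib
# yaw sensitivity dq3 for 100deg CCW twist at different (r,z), starting with several q3
q0=np.array(D[3][0])
az=np.radians(-75)
for r in(.45,.6,.75,.85):
    for z in(.08,.25,.4):
        try:
            q,_=go(q0,[r*np.cos(az),r*np.sin(az),z],-84,n=20)
            row=[]
            for out in (0,8,16):
                nl=null(q,3,out,full(q)[0],-84)[-1]
                a,_=go(nl,full(nl)[0],16,n=15)
                row.append((nl[2].round(0),(a[2]-nl[2]).round(1),a[6].round(0)))
            print(r,z,q.round(0),row)
        except Exception as e: print(r,z,e)
```

```text
0.45 0.08 [ 74.   2.  -3. 120.   0.  59. -12.] [(np.float64(-3.0), np.float64(-1.5), np.float64(87.0)), (np.float64(-20.0), np.float64(-2.1), np.float64(87.0)), (np.float64(-37.0), np.float64(-3.4), np.float64(86.0))]
0.45 0.25 [ 74.  -7.  -2. 107.  -0.  79. -12.] [(np.float64(-2.0), np.float64(5.5), np.float64(87.0)), (np.float64(-18.0), np.float64(5.4), np.float64(89.0)), (np.float64(-34.0), np.float64(6.4), np.float64(91.0))]
0.45 0.4 [ 74.  -8.  -2.  91.  -0.  96. -12.] [(np.float64(-2.0), np.float64(6.1), np.float64(87.0)), (np.float64(-17.0), np.float64(6.0), np.float64(89.0)), (np.float64(-33.0), np.float64(7.0), np.float64(91.0))]
0.6 0.08 [ 76.  19.  -4. 100.   1.  62. -13.] [(np.float64(-4.0), np.float64(-14.7), np.float64(83.0)), (np.float64(-21.0), np.float64(-16.3), np.float64(77.0)), (np.float64(-38.0), np.float64(-18.9), np.float64(69.0))]
0.6 0.25 [ 75.  12.  -3.  88.   1.  80. -12.] [(np.float64(-3.0), np.float64(-8.9), np.float64(87.0)), (np.float64(-21.0), np.float64(-10.4), np.float64(83.0)), (np.float64(-39.0), np.float64(-14.3), np.float64(78.0))]
0.6 0.4 [ 75. 
[... 844 characters left out ...]
, np.float64(75.0))]
0.85 0.08 [ 75.  49.  -4.  54.   3.  78. -12.] [(np.float64(-4.0), np.float64(-17.2), np.float64(82.0)), (np.float64(-21.0), np.float64(-16.4), np.float64(77.0)), (np.float64(-38.0), np.float64(-14.8), np.float64(72.0))]
0.85 0.25 [ 75.  46.  -4.  38.   3.  95. -12.] [(np.float64(-4.0), np.float64(-14.1), np.float64(85.0)), (np.float64(-23.0), np.float64(-13.6), np.float64(80.0)), (np.float64(-41.0), np.float64(-12.4), np.float64(77.0))]
0.85 0.4 [ -117.   956.    34. -1677.    29.   786.  -195.] [(np.float64(34.0), np.float64(-11.9), np.float64(-369.0)), (np.float64(34.0), np.float64(-11.9), np.float64(-369.0)), (np.float64(34.0), np.float64(-11.9), np.float64(-369.0))]
```

Run:
```python
from sim import *
q0=D[3][0]
q=route(q0,[([.26,-.62,.12],-50),([.2,-.64,.12],70),([.11,-.45,.3],70),([.11,-.45,.3],-84),([.35,-.6,.1],-84),([.5,-.45,.08],-84),([.5,-.276,.08],-84),([.435,-.276,.07],-84.5),([.435,-.276,.095],-84.5),([.48,-.33,.12],-60),([.536,-.415,.12],-31),([.536,-.415,.1],-105)])
print("--1.5")
q=route(q0,[([.2,-.62,.28],-150),([.12,-.46,.3],-150),([.2,-.64,.12],-130),([.2,-.64,.12],70),([.11,-.45,.3],70),([.11,-.45,.3],-84),([.35,-.6,.1],-84),([.5,-.45,.08],-84),([.5,-.276,.08],-84),([.435,-.276,.07],-84.5)])
```

```text
[0.26, -0.62, 0.12] -50 q [ 73.3  25.1 -11.   86.4   5.   69.   11.6] elb [ 0.05 -0.19  0.57] wr [ 0.26 -0.62  0.38] clr 0.074 lim 32.2
[0.2, -0.64, 0.12] 70 q [ 93.   27.4 -30.2  86.5  14.2  69.9 130.7] elb [-0.02 -0.21  0.56] wr [ 0.2  -0.64  0.38] clr 0.120 lim 23.5
[0.11, -0.45, 0.3] 70 q [105.3  -6.2 -29.5 100.4  -3.1  85.  146.2] elb [0.   0.05 0.61] wr [ 0.11 -0.45  0.56] clr 0.119 lim 8.1
[0.11, -0.45, 0.3] -84 q [115.2  -6.7 -38.4 100.2  -4.2  85.   -6.6] elb [0.01 0.05 0.61] wr [ 0.11 -0.45  0.56] clr 0.115 lim 10.6
[0.35, -0.6, 0.1] -84 q [ 87.2  34.4 -42.2  83.7  23.7  71.  -41.7] elb [ 0.   -0.26  0.53] wr [ 0.35 -0.6   0.36] clr 0.112 lim 12.7
[0.5, -0.45, 0.08] -84 q [ 72.   33.6 -44.3  88.3  24.6  68.2 -60.7] elb [ 0.07 -0.25  0.54] wr [ 0.5  -0.45  0.34] clr 0.081 lim 34.9
[0.5, -0.276, 0.08] -84 q [ 68.2  22.6 -49.9 103.3  19.2  63.1 -72.4] elb [ 0.06 -0.17  0.58] wr [ 0.5  -0.28  0.34] clr 0.000 lim 29.3
[0.435, -0.276, 0.07] -84.5 q [ 75.7  15.8 -51.4 111.3  14.3  59.5 -66.5] elb [ 0.02 -0.12  0.6 ] wr [ 0.43 -0.28  0.33] clr 0.000 lim 27.8
[0.435, -0.276, 0.095] 
[... 1184 characters left out ...]
0.56] clr 0.119 lim 8.1
[0.11, -0.45, 0.3] -84 q [114.8  -6.7 -38.  100.2  -4.1  85.   -6.7] elb [0.01 0.05 0.61] wr [ 0.11 -0.45  0.56] clr 0.115 lim 10.6
[0.35, -0.6, 0.1] -84 q [ 87.1  34.3 -41.9  83.7  23.5  71.  -41.6] elb [ 0.   -0.26  0.53] wr [ 0.35 -0.6   0.36] clr 0.112 lim 12.7
[0.5, -0.45, 0.08] -84 q [ 71.8  33.5 -44.   88.3  24.4  68.2 -60.6] elb [ 0.07 -0.25  0.54] wr [ 0.5  -0.45  0.34] clr 0.081 lim 35.2
[0.5, -0.276, 0.08] -84 q [ 68.   22.5 -49.6 103.3  19.1  63.  -72.3] elb [ 0.06 -0.17  0.58] wr [ 0.5  -0.28  0.34] clr 0.000 lim 29.6
[0.435, -0.276, 0.07] -84.5 q [ 75.4  15.7 -51.  111.3  14.1  59.5 -66.4] elb [ 0.02 -0.12  0.6 ] wr [ 0.43 -0.28  0.33] clr 0.000 lim 28.2
```

```bash
python3 -m inch '{"grip":[100,100,100,100,100,100,100,100],"dp":[[-0.031,0.002,0.033],[-0.031,0.002,0.033],[-0.031,0.002,0.033],[-0.031,0.002,0.033],[-0.031,0.002,0.033],[0,0,0],[0,0,0],[0,0,0]],"twist":[0,0,0,0,0,-0.15,-0.15,-0.15]}'; python3 st.py
python3 -m inch '{"grip":[100,100,100,100,100,100,100,100],"dp":[[0,0,0],[0,0,0],[0,0,0],[0,0,0],[0,0,0],[0,0,0],[0,0,0],[0,0,0]],"twist":[-0.15,-0.15,-0.15,-0.15,-0.15,-0.15,-0.15,-0.15]}'; python3 st.py
python3 -m inch '{"grip":[100,100,100,100,100,100],"dp":[[0,0,0],[0,0,0],[0,0,0],[0,0,0],[0,0,0],[0,0,0]],"twist":[-0.15,-0.15,-0.15,-0.15,-0.15,0]}'; python3 st.py
```

```text
time_s: 2.45
ee_pos: [0.195, -0.6389, 0.1167]
orientation: [[0.853, 0.522, -0.002], [0.522, -0.853, 0.001], [-0.001, -0.002, -1.0]]
ft_force: [0.2, 0.8, 0.5]
width: 0.998
t 2.45 q [77.552 24.572 -8.942 87.336  4.067 68.504  9.376] p [ 0.195 -0.639  0.117] yaz -58.53427308183271 tilt [-0.002  0.001 -1.   ] F [0.223 0.815 0.48 ] M [ 0.038 -0.034  0.038] w 0.9979567901061751
time_s: 3.25
ee_pos: [0.1954, -0.639, 0.117]
orientation: [[-0.178, 0.984, -0.002], [0.984, 0.178, 0.001], [0.001, -0.002, -1.0]]
ft_force: [-0.1, -0.0, -0.3]
width: 1.004
t 3.25 q [ 86.162  25.707 -20.413  86.947   9.419  69.1    74.491] p [ 0.195 -0.639  0.117] yaz 10.264224000359965 tilt [-0.002  0.001 -1.   ] F [-0.055 -0.045 -0.274] M [-0.046 -0.095  0.027] w 1.0038346541405352
time_s: 3.85
ee_pos: [0.1955, -0.639, 0.117]
orientation: [[-0.798, 0.603, -0.002], [0.603, 0.798, 0.001], [0.002, -0.0, -1.0]]
ft_force: [-1.0, -0.5, -0.8]
width: 0.998
t 3.85 q [ 91.584  26.904 -27.808  86.71   13.078  69.686 114.67 ] p [ 0.196 -0.639  0.117] yaz 52.90059537676053 tilt [-0.002  0.001 -1.   ] F [-0.987 -0.539 -0.759] M [ 0.018 -0.127 -0.033] w 0.9980241360249484
```

```bash
cat >> fk2.py <<'E'
D+=[([77.552,24.572,-8.942,87.336,4.067,68.504,9.376],[.195,-.639,.117],0),([86.162,25.707,-20.413,86.947,9.419,69.1,74.491],[.1954,-.639,.117],0),([91.584,26.904,-27.808,86.71,13.078,69.686,114.67],[.1955,-.639,.117],0)]
E
python3 - <<'E'
from sim import *
o=fit(); print(o.x.round(4),np.abs(o.fun[:-8]).max())
J=o.jac; print(np.sqrt(np.diag(np.linalg.inv(J.T@J))).round(4)*0.5)
q=D[-1][0]
q=route(q,[([.11,-.44,.32],53),([.11,-.44,.32],-160),([.2,-.65,.12],-160),([.2,-.65,.12],30),([.11,-.44,.32],30),([.11,-.44,.32],-84),([.35,-.6,.1],-84),([.5,-.45,.08],-84),([.5,-.276,.08],-84),([.435,-.276,.07],-84.5)])
E
```

```text
[-1.200e-01  4.700e-01  5.169e-01 -4.000e-04  1.400e-03  3.700e-03
 -1.740e-02 -8.900e-03] 0.9588635771984461
[0.00445 0.0027  0.0017  0.00495 0.00215 0.0047  0.0018  0.0019 ]
[0.11, -0.44, 0.32] 53 q [103.1  -6.9 -27.3  99.   -3.2  87.2 129.1] elb [-0.    0.06  0.61] wr [ 0.11 -0.44  0.58] clr 0.119 lim 10.3
[0.11, -0.44, 0.32] -160 q [119.2  -7.7 -41.3  98.5  -5.1  87.3 -81.6] elb [0.02 0.06 0.61] wr [ 0.11 -0.44  0.58] clr 0.111 lim 9.6
[0.2, -0.65, 0.12] -160 q [ 100.6   31.7  -41.8   84.5   21.6   72.1 -103.6] elb [-0.06 -0.24  0.54] wr [ 0.2  -0.65  0.38] clr 0.116 lim 12.2
[0.2, -0.65, 0.12] 30 q [117.4  50.3 -76.6  84.3  48.9  83.4  70.4] elb [-0.18 -0.31  0.44] wr [ 0.2  -0.65  0.38] clr 0.180 lim 2.6
[0.11, -0.44, 0.32] 30 q [ 157.5   35.5 -114.3   98.6   32.2   96.6   72.6] elb [-0.26 -0.09  0.52] wr [ 0.11 -0.44  0.58] clr 0.180 lim -35.1
[0.11, -0.44, 0.32] -84 q [ 185.8   12.5 -120.    98.3   10.8   88.1  -19.1] elb [-0.1   0.03  0.6 ] wr [ 0.11 -0.44  0.58] clr 0.158 lim -40.8
[0.35, -0.6, 0.1] -84 q [ 205.5  -39.4 -127.4   82.   -31.6   74.1   -3.6] elb [ 0.28 -0.11  0.5 ] wr [ 0.35 -0.6   0.36] clr 0.000 lim -48.2
[0.5, -0.45, 0.08] -84 q [ 186.3  -37.9 -127.6   86.6  -31.    70.9  -20.9] elb [ 0.29 -0.01  0.51] wr [ 0.5  -0.45  0.34] clr 0.000 lim -48.4
[0.5, -0.276, 0.08] -84 q [ 163.2  -27.1 -122.6  101.7  -25.    65.1  -35.4] elb [0.2  0.08 0.56] wr [ 0.5  -0.28  0.34] clr 0.000 lim -47.8
[0.435, -0.276, 0.07] -84.5 q [ 160.   -21.2 -118.7  109.7  -21.2   61.5  -34.4] elb [0.15 0.07 0.58] wr [ 0.44 -0.28  0.33] clr 0.000 lim -43.0
```

Run:
```python
from sim import *
import io,contextlib
q=D[-1][0]
with contextlib.redirect_stdout(io.StringIO()):
    q1=route(q,[([.11,-.44,.32],53),([.11,-.44,.32],-150),([.2,-.65,.12],-150)])
print(q1.round(1))
for Y in(-84,-60,-40):
  for pr in((.13,-.48,.3),(.15,-.52,.3),(.13,-.48,.2)):
    try:
        b=io.StringIO()
        with contextlib.redirect_stdout(b):
            q=route(q1,[([.2,-.65,.12],Y),(list(pr),Y),(list(pr),-84),([.35,-.6,.1],-84),([.5,-.45,.08],-84),([.5,-.276,.08],-84),([.435,-.276,.07],-84.5)])
        print(Y,pr);print("\n".join(b.getvalue().splitlines()))
    except Exception as e: print(Y,pr,e)
```

```text
[100.2  31.5 -41.2  84.5  21.2  72.  -93.4]
-84 (0.13, -0.48, 0.3)
[0.2, -0.65, 0.12] -84 q [107.8  36.2 -53.8  84.3  29.7  74.5 -32.7] elb [-0.1  -0.26  0.52] wr [ 0.2  -0.65  0.38] clr 0.180 lim 25.4
[0.13, -0.48, 0.3] -84 q [138.9   0.7 -66.5  95.1   0.7  84.6 -11.6] elb [-0.02  0.01  0.61] wr [ 0.13 -0.48  0.56] clr 0.125 lim 12.4
[0.13, -0.48, 0.3] -84 q [138.9   0.7 -66.5  95.1   0.7  84.6 -11.6] elb [-0.02  0.01  0.61] wr [ 0.13 -0.48  0.56] clr 0.125 lim 12.7
[0.35, -0.6, 0.1] -84 q [ 94.3  39.7 -55.   83.1  33.   74.3 -47.3] elb [-0.04 -0.3   0.5 ] wr [ 0.35 -0.6   0.36] clr 0.133 lim 10.4
[0.5, -0.45, 0.08] -84 q [ 78.7  38.8 -55.9  87.6  33.2  71.4 -66.1] elb [ 0.04 -0.29  0.51] wr [ 0.5  -0.45  0.34] clr 0.123 lim 23.3
[0.5, -0.276, 0.08] -84 q [ 76.5  28.7 -62.2 102.5  27.7  65.9 -78.6] elb [ 0.04 -0.22  0.55] wr [ 0.5  -0.28  0.34] clr 0.030 lim 17.0
[0.435, -0.276, 0.07] -84.5 q [ 86.7  22.6 -66.  110.4  23.5  62.  -73.6] elb [-0.01 -0.18  0.57] wr [ 0.44 -0.28  0.33] clr 0.011 lim 13.2
-84 (0.15, -0.52, 0.3)
[0.2, -0.65, 0.12] -84 q [107.8  36.2 -53.8  84.3  29.7  74.
[... 6990 characters left out ...]
6] clr 0.178 lim -6.5
[0.13, -0.48, 0.2] -84 q [143.3   8.9 -75.8 104.    9.   73.9 -18.8] elb [-0.07 -0.03  0.6 ] wr [ 0.13 -0.48  0.46] clr 0.155 lim -5.3
[0.35, -0.6, 0.1] -84 q [ 95.3  40.7 -57.   83.1  34.5  74.9 -48.2] elb [-0.05 -0.3   0.5 ] wr [ 0.35 -0.6   0.36] clr 0.163 lim 4.9
[0.5, -0.45, 0.08] -84 q [ 79.6  39.7 -57.6  87.6  34.6  72.  -67. ] elb [ 0.04 -0.3   0.5 ] wr [ 0.5  -0.45  0.34] clr 0.129 lim 21.4
[0.5, -0.276, 0.08] -84 q [ 77.6  29.7 -64.  102.5  29.1  66.4 -79.6] elb [ 0.03 -0.23  0.55] wr [ 0.5  -0.28  0.34] clr 0.035 lim 15.2
[0.435, -0.276, 0.07] -84.5 q [ 88.1  24.  -68.1 110.4  25.1  62.6 -74.9] elb [-0.01 -0.19  0.57] wr [ 0.44 -0.28  0.33] clr 0.017 lim 11.1
```

Run:
```python
from sim import *
from h import *
T=env.read_camera("top");S=env.read_camera("side")
P=fk(D[-1][0],Lf); print(P.round(3).tolist())
im=np.vstack([T["img"],S["img"]])[:,:,::-1].copy()
for k,(c,o) in enumerate(((T,0),(S,400))):
    for H in(0,.1):
        pts=[tuple((pix(c,X+np.array([0,0,H]))+[0,o]).round().astype(int).tolist()) for a,b in zip(P[1:-1],P[2:]) for X in np.linspace(a,b,12)]
        print(pts[0],pts[-1])
        for p in pts: cv2.circle(im,p,2,(0,0,255) if H==0 else (255,0,255),-1)
cv2.imwrite("pics/b4.png",cv2.resize(im,None,fx=.75,fy=.75))
```

```text
[[0.0, 0.0, 0.14], [-0.023, -0.212, 0.559], [0.197, -0.643, 0.378], [0.195, -0.639, 0.118]]
(251, 684) (505, 346)
(233, 782) (532, 357)
(723, 335) (440, 471)
(751, 258) (448, 432)
```

View pics/b4.png

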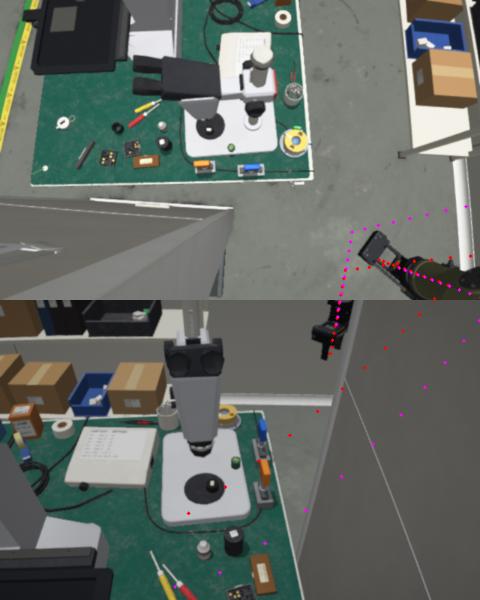

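Run:
```python
from sim import *
from h import *
T=env.read_camera("top")
P=fk(D[-1][0],Lf)
im=cv2.resize(T["img"][260:400,440:640,::-1],None,fx=4,fy=4)
for H,col in((0,(0,0,255)),(.1,(255,0,255))):
    for X in np.linspace(P[1],P[2],14):
        p=(pix(T,X+np.array([0,0,H]))-[440,260])*4
        if T["R"][2]@X+T["t"][2]>0.1: cv2.circle(im,tuple(p.astype(int).tolist()),3,col,-1)
for z in(.0,.05,.1,.15,.2,.26,.3):
    p=(pix(T,P[3]+np.array([0,0,z]))-[440,260])*4; cv2.circle(im,tuple(p.astype(int).tolist()),3,(0,255,255),-1)
cv2.imwrite("pics/c4.png",im)
```

```text
(no output)
```

View pics/c4.png

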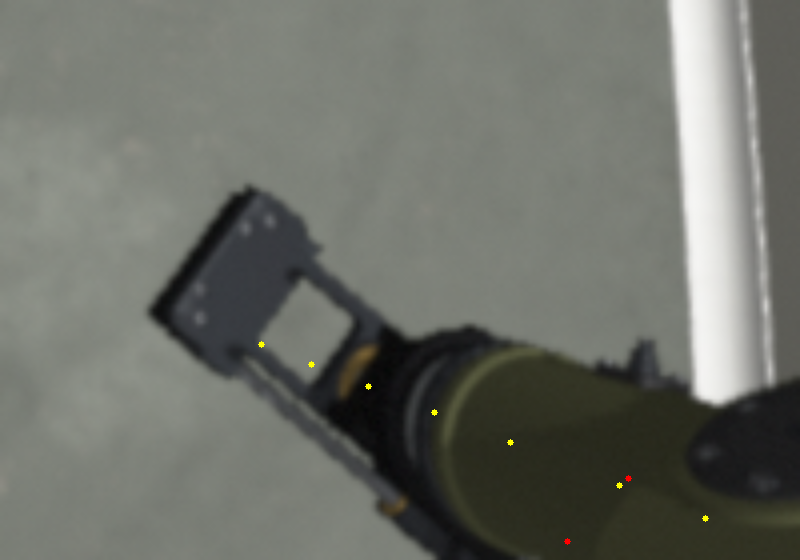

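Run:
```python
from sim import *
import io,contextlib
q=D[-1][0]
for Y in(-60,-100,-130):
    b=io.StringIO()
    with contextlib.redirect_stdout(b):
        q1=route(q,[([.12,-.45,.3],53),([.12,-.45,.3],Y),([.2,-.65,.12],Y)])
        route(q1,[([.2,-.65,.12],5.5),([.36,-.6,.1],5.5),([.43,-.42,.06],5.5),([.435,-.286,.056],5.5)])
    print(Y);print(b.getvalue())
```

```text
-60
[0.12, -0.45, 0.3] 53 q [102.3  -5.1 -28.2  99.7  -2.4  84.8 127.5] elb [-0.01  0.04  0.61] wr [ 0.12 -0.45  0.56] clr 0.119 lim 12.2
[0.12, -0.45, 0.3] -60 q [108.   -5.1 -33.4  99.5  -2.8  84.8  15. ] elb [-0.    0.05  0.61] wr [ 0.12 -0.45  0.56] clr 0.117 lim 12.1
[0.2, -0.65, 0.12] -60 q [ 95.1  29.4 -33.5  84.6  16.6  71.   -0.5] elb [-0.04 -0.23  0.55] wr [ 0.2  -0.65  0.38] clr 0.120 lim 14.6
[0.2, -0.65, 0.12] 5.5 q [103.1  33.  -45.8  84.4  24.1  72.8  60.3] elb [-0.08 -0.24  0.53] wr [ 0.2  -0.65  0.38] clr 0.180 lim 33.4
[0.36, -0.6, 0.1] 5.5 q [ 88.2  36.5 -45.8  82.3  26.6  72.4  45.4] elb [-0.01 -0.28  0.52] wr [ 0.36 -0.6   0.36] clr 0.176 lim 33.2
[0.43, -0.42, 0.06] 5.5 q [ 81.5  28.6 -49.8  99.4  24.2  63.4  29.6] elb [ 0.02 -0.23  0.55] wr [ 0.43 -0.42  0.32] clr 0.084 lim 29.4
[0.435, -0.286, 0.056] 5.5 q [ 78.9  20.  -55.2 110.5  19.1  59.2  20.9] elb [ 0.01 -0.16  0.58] wr [ 0.44 -0.29  0.32] clr 0.003 lim 24.0

-100
[0.12, -0.45, 0.3] 53 q [102.3  -5.1 -28.2  99.7  -2.4  84.8 127.5] elb [-0.01  0.04  0.61] wr [ 0.12 -0.45  0.56] clr 0.119 lim 12.2
[0.12, -
[... 1062 characters left out ...]
6] clr 0.115 lim 12.1
[0.2, -0.65, 0.12] -130 q [ 97.2  30.2 -36.6  84.6  18.4  71.4 -71.6] elb [-0.05 -0.23  0.55] wr [ 0.2  -0.65  0.38] clr 0.119 lim 14.6
[0.2, -0.65, 0.12] 5.5 q [112.1  40.5 -62.3  84.3  36.2  77.   52.9] elb [-0.13 -0.28  0.5 ] wr [ 0.2  -0.65  0.38] clr 0.180 lim 16.9
[0.36, -0.6, 0.1] 5.5 q [ 96.   43.2 -60.6  82.2  37.8  76.4  38.9] elb [-0.05 -0.32  0.48] wr [ 0.36 -0.6   0.36] clr 0.180 lim 17.0
[0.43, -0.42, 0.06] 5.5 q [ 90.7  36.2 -64.3  99.3  35.2  67.5  22. ] elb [-0.02 -0.28  0.52] wr [ 0.43 -0.42  0.32] clr 0.125 lim 14.9
[0.435, -0.286, 0.056] 5.5 q [ 89.6  28.4 -70.4 110.4  30.3  62.8  12.2] elb [-0.02 -0.22  0.55] wr [ 0.44 -0.29  0.32] clr 0.041 lim 8.8
```

```bash
python3 -m inch '{"grip":[100,100,100,100,100,100,100,100],"dp":[[0.025,0.015,-0.026],[0.025,0.015,-0.026],[0.025,0.015,-0.026],[0.025,0.015,-0.026],[0.025,0.015,-0.026],[0.025,0.015,-0.026],[0.025,0.015,-0.026],[0,0,0]],"twist":[0,0,0,0,0,0,0,0.15]}'; python3 st.py|head -c 300
python3 -m inch '{"grip":[100,100,100,100,100,100,100,100],"dp":[[0,0,0],[0,0,0],[0,0,0],[0,0,0],[0,0,0],[0,0,0],[0,0,0],[0,0,0]],"twist":[0.15,0.15,0.15,0.15,0.15,0.15,0.15,0.15]}' >/dev/null; python3 st.py
python3 -m inch '{"grip":[100,100,100,100,100,100,100,100],"dp":[[0,0,0],[0,0,0],[0,0,0],[0,0,0],[0,0,0],[0,0,0],[0,0,0],[0,0,0]],"twist":[0.15,0.15,0.15,0.15,0.15,0.15,0.15,0.15]}'>/dev/null; python3 st.py
python3 -m inch '{"grip":[100,100,100,100,100,100,100,100],"dp":[[0,0,0],[0,0,0],[0,0,0],[0,0,0],[0,0,0],[0,0,0],[0,0,0],[0,0,0]],"twist":[0.15,0.15,0.15,0.15,0.15,0.15,0.15,0]}'>/dev/null; python3 st.py
```

```text
time_s: 4.8
ee_pos: [0.1207, -0.4491, 0.3041]
orientation: [[-0.695, 0.719, -0.001], [0.719, 0.695, -0.008], [-0.004, -0.006, -1.0]]
ft_force: [0.1, -0.6, -0.2]
width: 1.002
t 4.8 q [102.912  -5.781 -28.733  99.847  -2.594  84.835 118.557] p [ 0.121 -0.449  0.304] yaz 44.039386119841176 tilt [-0.001 -0.008 -1.   ] F [ 0.134 -0.551 -0.181] M [ 0.03  -0.125 -0.06 ] w 1.0023156317293527
t 5.6 q [106.433  -5.37  -32.071  99.859  -2.839  84.677  49.887] p [ 0.121 -0.45   0.3  ] yaz -24.850950191070805 tilt [-0.    -0.001 -1.   ] F [-0.659  0.35   0.726] M [-0.023 -0.067  0.008] w 0.9987769718819892
t 6.4 q [110.198  -5.466 -35.494  99.762  -3.162  84.679 -18.487] p [ 0.121 -0.45   0.3  ] yaz -93.60625918628718 tilt [-0. -0. -1.] F [-1.321  0.252 -0.369] M [ 0.045 -0.052 -0.049] w 0.997881538006983
t 7.2 q [113.713  -5.585 -38.667  99.672  -3.477  84.684 -77.913] p [ 0.121 -0.45   0.3  ] yaz -153.4124508142407 tilt [-0. -0. -1.] F [ 0.527 -0.042 -0.598] M [ 0.094 -0.011  0.031] w 0.9995787610328611
```

```bash
python3 -m inch '{"grip":[100,100,100,100,100,100,100,100],"dp":[[0.031,0.003,0.026],[0.031,0.003,0.026],[0.031,0.003,0.026],[0.031,0.003,0.026],[0.031,0.003,0.026],[0.031,0.003,0.026],[0.031,0.003,0.026],[0,0,0]],"twist":[0,0,0,0,0,0,0,-0.15]}'>/dev/null; python3 st.py
python3 -m inch '{"grip":[100,100,100,100,100,100,100,100],"dp":[[0,0,0],[0,0,0],[0,0,0],[0,0,0],[0,0,0],[0,0,0],[0,0,0],[0,0,0]],"twist":[-0.15,-0.15,-0.15,-0.15,-0.15,-0.15,-0.15,-0.15]}'>/dev/null; python3 st.py
python3 -m inch '{"grip":[100,100,100,100,100,100,100],"dp":[[0,0,0],[0,0,0],[0,0,0],[0,0,0],[0,0,0],[0,0,0],[0,0,0]],"twist":[-0.15,-0.15,-0.15,-0.15,-0.15,-0.15,0]}'>/dev/null; python3 st.py
```

```text
t 8.0 q [ 99.571  32.257 -40.376  83.959  21.159  72.003 -87.488] p [ 0.2   -0.653  0.111] yaz -144.3707556135232 tilt [-0.001  0.008 -1.   ] F [-0.289  0.581  0.052] M [ 0.063 -0.004 -0.012] w 1.001270397340624
t 8.8 q [107.598  36.455 -53.572  83.713  29.73   74.81  -23.821] p [ 0.2   -0.653  0.117] yaz -75.42990799621543 tilt [-0.001  0.    -1.   ] F [-0.492 -0.246  0.011] M [-0.027 -0.035  0.014] w 0.9980511765515034
t 9.5 q [112.45   41.343 -63.136  83.543  37.059  77.796  23.119] p [ 0.2   -0.653  0.117] yaz -24.232472051159206 tilt [-0.     0.001 -1.   ] F [ 0.126 -0.705  0.567] M [-0.087 -0.087 -0.045] w 0.999374638401893
```

```bash
cat >> fk2.py <<'E'
D+=[([113.713,-5.585,-38.667,99.672,-3.477,84.684,-77.9],[.121,-.450,.300],0),([107.598,36.455,-53.572,83.713,29.73,74.81,-23.821],[.2,-.653,.117],0),([112.45,41.343,-63.136,83.543,37.059,77.796,23.119],[.2,-.653,.117],0)]
E
python3 - <<'E'
from sim import *
o=fit(); print(o.x.round(4),np.abs(o.fun[:-8]).max())
q=D[-1][0]
q=route(q,[([.2,-.653,.117],5.5),([.36,-.6,.1],5.5),([.43,-.42,.06],5.5),([.435,-.286,.056],5.5),([.435,-.286,.08],5.5),([.47,-.35,.11],30),([.536,-.425,.11],59)])
E
```

```text
[-0.1166  0.4682  0.518   0.0029  0.0027  0.0066 -0.0177 -0.0088] 4.523155117021657
[0.2, -0.653, 0.117] 5.5 q [114.6  44.8 -68.3  83.9  41.8  79.4  50.1] elb [-0.15 -0.29  0.47] wr [ 0.2  -0.66  0.38] clr 0.180 lim 10.9
[0.36, -0.6, 0.1] 5.5 q [ 98.5  46.7 -66.3  82.1  42.8  78.7  36.4] elb [-0.07 -0.34  0.46] wr [ 0.37 -0.6   0.36] clr 0.180 lim 11.0
[0.43, -0.42, 0.06] 5.5 q [ 93.7  40.2 -69.8  99.2  40.2  69.9  18.7] elb [-0.03 -0.3   0.5 ] wr [ 0.44 -0.42  0.32] clr 0.142 lim 9.4
[0.435, -0.286, 0.056] 5.5 q [ 92.7  33.2 -75.9 110.5  35.7  65.3   8.2] elb [-0.03 -0.26  0.54] wr [ 0.44 -0.29  0.32] clr 0.059 lim 3.3
[0.435, -0.286, 0.08] 5.5 q [ 94.5  31.8 -78.2 109.3  34.   67.5   9.4] elb [-0.03 -0.25  0.54] wr [ 0.44 -0.29  0.34] clr 0.054 lim 1.0
[0.47, -0.35, 0.11] 30 q [ 91.5  40.3 -78.5  98.9  40.8  75.8  34.5] elb [-0.02 -0.3   0.5 ] wr [ 0.48 -0.35  0.37] clr 0.062 lim 0.7
[0.536, -0.425, 0.11] 59 q [ 82.6  51.3 -76.2  84.2  49.8  83.   64.8] elb [ 0.03 -0.36  0.44] wr [ 0.54 -0.43  0.37] clr 0.121 lim 1.2
```

Run:
```python
from sim import *
q0=D[-1][0]
for z in (.12,.35):
  for first in ((.36,-.6),(.28,-.5)):
    print(z,first)
    q=route(q0,[([*first,z],-24.2),([*first,z],5.5),([.43,-.42,.06],5.5),([.435,-.286,.056],5.5),([.435,-.286,.08],5.5)])
```

```text
0.12 (0.36, -0.6)
[0.36, -0.6, 0.12] -24.2 q [ 96.6  42.8 -62.1  81.   37.8  78.5   9.4] elb [-0.05 -0.32  0.49] wr [ 0.37 -0.6   0.38] clr 0.180 lim 16.1
[0.36, -0.6, 0.12] 5.5 q [ 98.8  46.  -67.3  81.   42.3  80.5  36.7] elb [-0.07 -0.33  0.47] wr [ 0.37 -0.6   0.38] clr 0.180 lim 11.9
[0.43, -0.42, 0.06] 5.5 q [ 93.8  40.4 -70.   99.2  40.4  70.1  18.6] elb [-0.03 -0.3   0.5 ] wr [ 0.44 -0.42  0.32] clr 0.142 lim 9.2
[0.435, -0.286, 0.056] 5.5 q [ 92.8  33.4 -76.1 110.5  36.   65.4   8. ] elb [-0.03 -0.26  0.53] wr [ 0.44 -0.29  0.32] clr 0.060 lim 3.1
[0.435, -0.286, 0.08] 5.5 q [ 94.6  32.1 -78.4 109.3  34.2  67.6   9.2] elb [-0.03 -0.25  0.54] wr [ 0.44 -0.29  0.34] clr 0.055 lim 0.8
0.12 (0.28, -0.5)
[0.28, -0.5, 0.12] -24.2 q [113.7  30.6 -70.7 100.   30.4  71.6  11.1] elb [-0.11 -0.21  0.55] wr [ 0.29 -0.5   0.38] clr 0.174 lim 8.5
[0.28, -0.5, 0.12] 5.5 q [116.4  35.3 -76.6 100.1  35.8  74.1  37. ] elb [-0.13 -0.24  0.52] wr [ 0.29 -0.5   0.38] clr 0.176 lim 2.6
[0.43, -0.42, 0.06] 5.5 q [ 93.4  39.9 -69.3  99.2  39.7  69.7  19. ] elb [-0.03 -0.3   0.5 ] wr [ 0.44 -0.42  0
[... 996 characters left out ...]

0.35 (0.28, -0.5)
[0.28, -0.5, 0.35] -24.2 q [116.7  22.2 -77.3  80.6  21.7  94.   17.9] elb [-0.09 -0.15  0.58] wr [ 0.28 -0.5   0.61] clr 0.144 lim 1.9
[0.28, -0.5, 0.35] 5.5 q [118.7  26.7 -83.9  80.6  26.6  95.6  43.8] elb [-0.11 -0.18  0.56] wr [ 0.29 -0.5   0.61] clr 0.146 lim -4.7
[0.43, -0.42, 0.06] 5.5 q [ 92.7  38.8 -67.9  99.2  38.4  69.   19.9] elb [-0.03 -0.29  0.51] wr [ 0.44 -0.42  0.32] clr 0.134 lim -4.4
[0.435, -0.286, 0.056] 5.5 q [ 91.7  31.4 -74.  110.5  33.8  64.4   9.6] elb [-0.02 -0.24  0.54] wr [ 0.44 -0.29  0.32] clr 0.053 lim 5.2
[0.435, -0.286, 0.08] 5.5 q [ 93.6  30.  -76.3 109.3  31.9  66.5  10.9] elb [-0.03 -0.23  0.55] wr [ 0.44 -0.29  0.34] clr 0.047 lim 2.9
```

```bash
python3 -m inch '{"grip":[100,100,100,100,100,100,100,100],"dp":[[0.023,0.025,-0.026],[0.023,0.025,-0.026],[0.023,0.025,-0.026],[0.023,0.025,-0.026],[0.023,0.025,-0.026],[0,0,0],[0,0,0],[0,0,0]],"twist":[0,0,0,0,0,-0.13,-0.13,-0.13]}'>/dev/null
python3 -m inch '{"grip":[100,100],"dp":[[0,0,0],[0,0,0]],"twist":[-0.13,0]}'; python3 st.py
```

```text
time_s: 10.5
ee_pos: [0.3616, -0.5998, 0.2471]
orientation: [[-0.093, 0.996, -0.0], [0.996, 0.093, 0.0], [0.0, -0.0, -1.0]]
ft_force: [-0.5, -0.2, -0.8]
width: 0.999
t 10.5 q [ 97.584  40.975 -70.42   70.974  38.177  92.227  39.898] p [ 0.362 -0.6    0.247] yaz 5.359135321185418 tilt [-0.  0. -1.] F [-0.538 -0.207 -0.837] M [ 0.022 -0.142  0.048] w 0.9990955536791128
```

```bash
python3 -m inch '{"grip":[100,100,100,100,100,100,100,100],"dp":[[0.0246,0.0124,0.0267],[0.0246,0.0124,0.0267],[0.0246,0.0124,0.0267],[0.0246,0.0124,0.0267],[0.0246,0.0124,0.0267],[0.0246,0.0124,0.0267],[0.0246,0.0124,0.0267],[0,0,0]],"twist":[0,0,0,0,0,0,0,0]}'; python3 st.py
python3 - <<'E'
from h import *
T=env.read_camera("top");S=env.read_camera("side")
crop(T,290,120,490,320,3.5,"pics/t5.png"); crop(S,230,60,430,260,3.5,"pics/s5.png")
E
```

```text
time_s: 11.3
ee_pos: [0.4313, -0.4141, 0.0574]
orientation: [[-0.097, 0.995, -0.004], [0.995, 0.097, 0.005], [0.006, -0.004, -1.0]]
ft_force: [-0.7, 0.4, -0.8]
width: 1.0
t 11.3 q [ 93.266  40.011 -69.723  99.146  39.658  70.323  18.714] p [ 0.431 -0.414  0.057] yaz 5.566637496540653 tilt [-0.004  0.005 -1.   ] F [-0.697  0.437 -0.827] M [ 0.011 -0.091 -0.003] w 1.0002233871969917
```

View pics/t5.png

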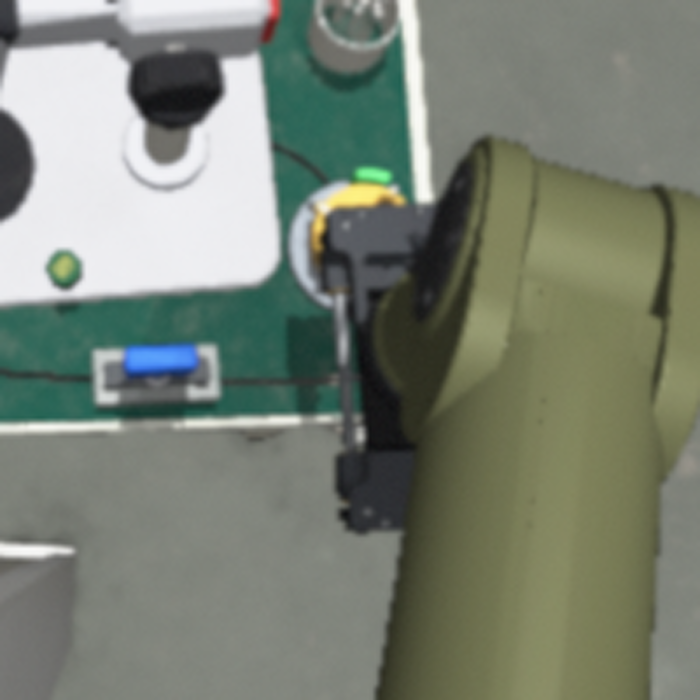

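View pics/s5.png

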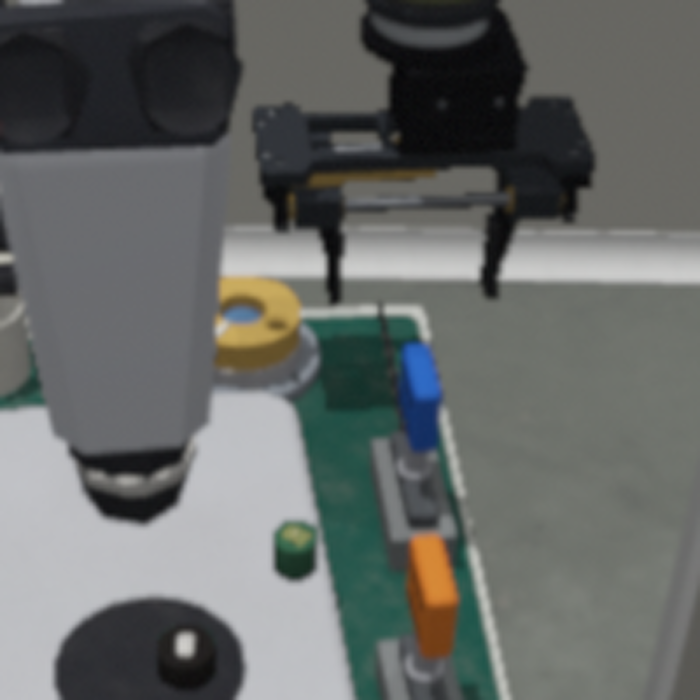

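The top view shows the gripper in line with the blue grip, with the ring behind it. In the side view the fingers at (333,290) and (490,290) straddle the line of the blue grip at (420,395). I'll slide in along +y at low height and watch the joint torques.

```bash
python3 -m inch '{"grip":[100,100,100,100],"dp":[[0.025,0.0034,0],[0.025,0.0034,0],[0.025,0.0034,0],[0,0,0]],"twist":[0,0,0,0]}'; python3 st.py
python3 - <<'E'
from h import *
s=env.get_state();print(np.round(s["tau"],1))
S=env.read_camera("side");T=env.read_camera("top")
crop(S,270,100,420,250,4,"pics/s6.png");crop(T,240,150,440,350,3.5,"pics/t6.png")
E
```

```text
time_s: 11.8
ee_pos: [0.4356, -0.3425, 0.062]
orientation: [[-0.096, 0.995, 0.001], [0.995, 0.096, -0.001], [-0.001, 0.001, -1.0]]
ft_force: [-0.5, -0.1, 0.4]
width: 0.998
t 11.8 q [ 93.433  35.457 -73.369 105.53   36.942  67.736  13.191] p [ 0.436 -0.343  0.062] yaz 5.481150946558659 tilt [ 0.001 -0.001 -1.   ] F [-0.507 -0.136  0.383] M [ 0.012 -0.112  0.062] w 0.9982863549592526
[  0.6 -35.6 -16.5 -23.3  -0.1   0.1  -0.2]
```

View pics/s6.png

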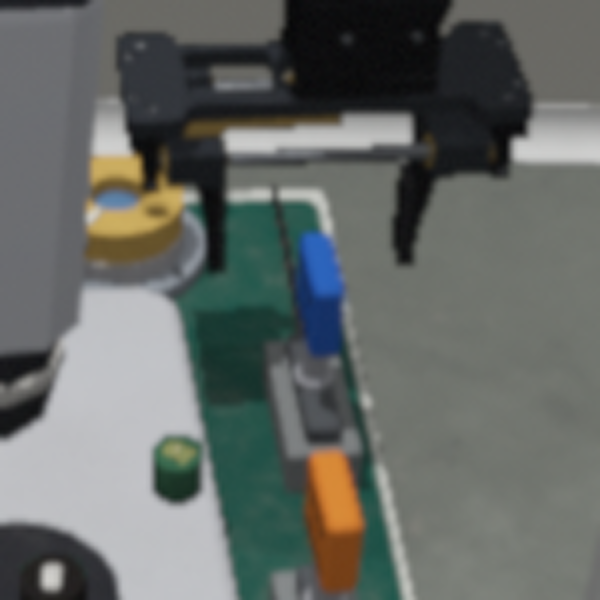

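View pics/t6.png

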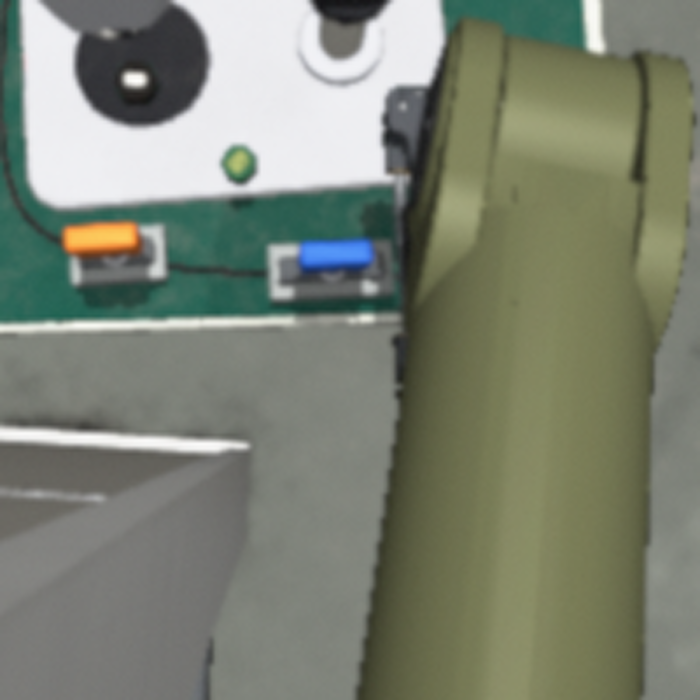

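```bash
python3 -m inch '{"grip":[100,100,100],"dp":[[0.015,0.0016,0.003],[0.015,0.0016,0.002],[0,0,0]],"twist":[0,0,0]}'; python3 st.py; python3 -c "
from h import *
print(np.round(env.get_state()['tau'],1))"
python3 -m inch '{"grip":[100,100,100],"dp":[[0.012,0.0012,0],[0.012,0.0012,0],[0,0,0]],"twist":[0,0,0]}'; python3 st.py
python3 - <<'E'
from h import *
s=env.get_state();print(np.round(s["tau"],1))
S=env.read_camera("side");T=env.read_camera("top")
crop(S,270,100,420,250,4,"pics/s7.png");crop(T,240,150,440,350,3.5,"pics/t7.png")
E
```

```text
time_s: 12.2
ee_pos: [0.435, -0.3114, 0.0554]
orientation: [[-0.098, 0.995, -0.001], [0.995, 0.098, 0.001], [0.001, -0.001, -1.0]]
ft_force: [-0.4, -0.7, -0.1]
width: 1.002
t 12.2 q [ 92.824  33.934 -74.193 108.319  35.915  66.153  10.907] p [ 0.435 -0.311  0.055] yaz 5.607037825349614 tilt [-0.001  0.001 -1.   ] F [-0.448 -0.69  -0.126] M [-0.013 -0.1    0.003] w 1.001632363614607
[  0.7 -33.5 -15.6 -23.8  -0.1   0.   -0.1]
time_s: 12.5
ee_pos: [0.4353, -0.2879, 0.0557]
orientation: [[-0.098, 0.995, -0.0], [0.995, 0.098, 0.0], [0.0, -0.0, -1.0]]
ft_force: [-0.2, -0.1, 0.8]
width: 0.999
t 12.5 q [ 92.396  32.183 -75.042 110.109  34.536  65.184   9.4  ] p [ 0.435 -0.288  0.056] yaz 5.61123993420185 tilt [-0.  0. -1.] F [-0.182 -0.116  0.775] M [-0.068 -0.084 -0.05 ] w 0.9985872947087121
[  0.4 -31.6 -15.  -23.9  -0.1   0.   -0.1]
```

View pics/s7.png

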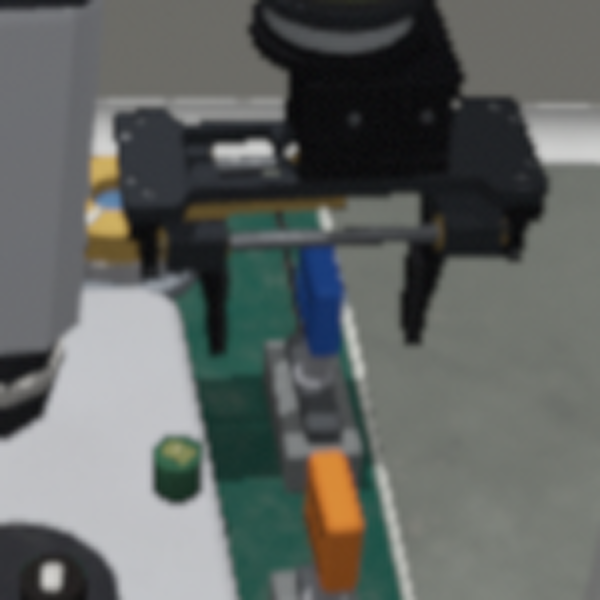

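View pics/t7.png

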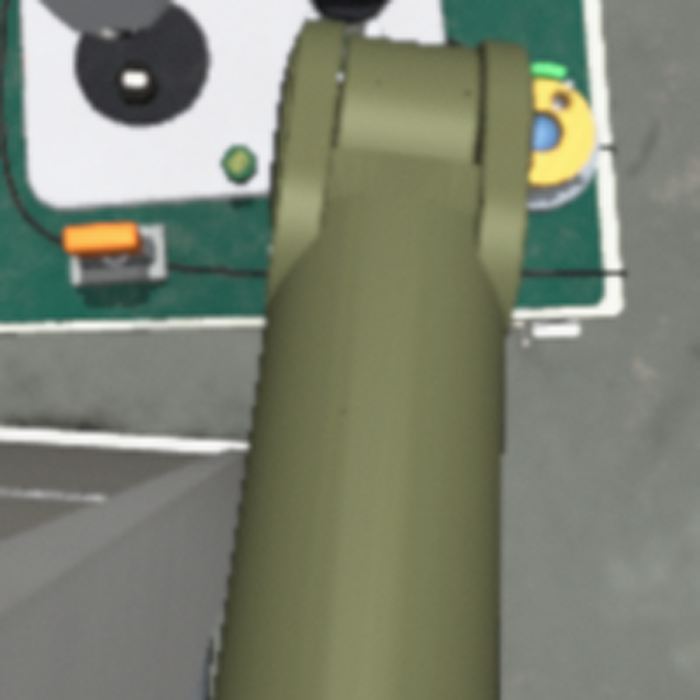

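```bash
python3 -m inch '{"grip":[40,20,5,0,0,0],"dp":[[0,0,0],[0,0,0],[0,0,0],[0,0,0],[0,0,0],[0,0,0]],"twist":[0,0,0,0,0,0]}' 45; python3 st.py
```

```text
time_s: 13.2
ee_pos: [0.4352, -0.2902, 0.0556]
orientation: [[-0.095, 0.995, -0.0], [0.995, 0.095, 0.0], [0.0, -0.0, -1.0]]
ft_force: [-0.2, -1.0, 1.6]
width: 0.536
t 13.2 q [ 92.463  32.287 -74.921 109.978  34.621  65.204   9.431] p [ 0.435 -0.29   0.056] yaz 5.440502727762884 tilt [-0.  0. -1.] F [-0.234 -0.981  1.568] M [ 0.022 -0.115 -0.007] w 0.5356637120245809
```

```bash
python3 -m inch '{"grip":[0,0,0,0,0,0],"dp":[[0,0,0],[0,0,0],[0,0,0],[0,0,0],[0,0,0],[0,0,0]],"twist":[0,0,0,0,0,0]}' 45; python3 st.py
```

```text
time_s: 13.8
ee_pos: [0.4353, -0.2902, 0.0557]
orientation: [[-0.095, 0.995, 0.0], [0.995, 0.095, -0.0], [-0.0, 0.0, -1.0]]
ft_force: [0.3, 0.1, -0.9]
width: 0.182
t 13.8 q [ 92.459  32.279 -74.925 109.98   34.623  65.194   9.431] p [ 0.435 -0.29   0.056] yaz 5.449786877838226 tilt [ 0. -0. -1.] F [ 0.348  0.142 -0.922] M [-0.022 -0.164  0.017] w 0.18184949301112666
```

```bash
python3 -m inch '{"grip":[0,0,0,0],"dp":[[0,0,0],[0,0,-0.012],[0,0,-0.012],[0,0,0]],"twist":[0,0,0,0]}' 45; python3 st.py
python3 - <<'E'
from h import *
S=env.read_camera("side")
crop(S,270,100,420,250,4,"pics/s8.png")
E
```

```text
time_s: 14.2
ee_pos: [0.4364, -0.2908, 0.0818]
orientation: [[-0.095, 0.996, 0.002], [0.995, 0.095, -0.002], [-0.003, 0.002, -1.0]]
ft_force: [-0.2, 0.2, -2.1]
width: 0.177
t 14.2 q [ 93.788  29.672 -76.158 108.69   31.614  66.858  11.553] p [ 0.436 -0.291  0.082] yaz 5.435788657400983 tilt [ 0.002 -0.002 -1.   ] F [-0.219  0.155 -2.072] M [-0.091 -0.135 -0.007] w 0.1772126850807692
```

View pics/s8.png

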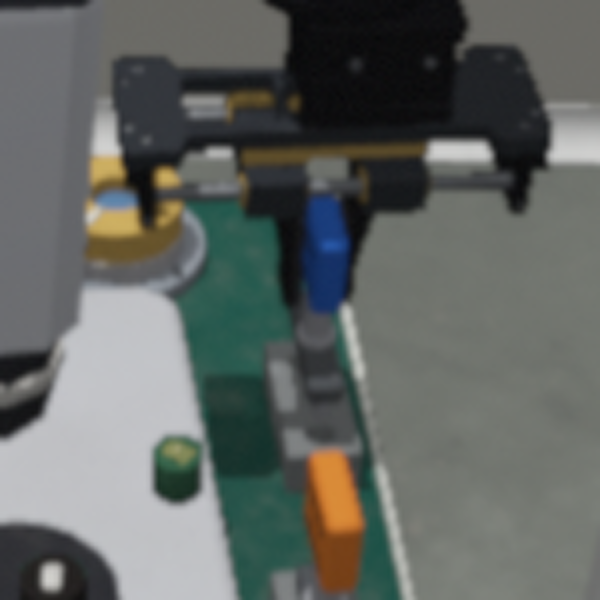

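```bash
python3 - <<'E'
from sim import *
q0=[93.788,29.672,-76.158,108.69,31.614,66.858,11.553]
q=route(q0,[([.46,-.36,.11],5.5),([.548,-.4227,.115],5.5),([.548,-.4227,.115],59.2),([.548,-.4227,.075],59.2),([.53,-.43,.075],-15)])
E
python3 - <<'E'
from h import *
T=env.read_camera("top")
# ring re-measured: holes by dark blobs
crop(T,370,160,420,215,12,"pics/t8.png")
E
```

```text
[0.46, -0.36, 0.11] 5.5 q [ 90.4  34.3 -72.   99.1  34.3  72.4  15.8] elb [-0.02 -0.26  0.53] wr [ 0.47 -0.36  0.37] clr 0.054 lim 3.7
[0.548, -0.4227, 0.115] 5.5 q [ 77.   43.7 -64.7  82.5  39.6  78.5  16.4] elb [ 0.06 -0.32  0.48] wr [ 0.55 -0.42  0.37] clr 0.098 lim 8.4
[0.548, -0.4227, 0.115] 59.2 q [ 80.3  49.9 -73.7  82.6  47.7  82.6  65.8] elb [ 0.05 -0.36  0.44] wr [ 0.55 -0.42  0.38] clr 0.136 lim 5.5
[0.548, -0.4227, 0.075] 59.2 q [ 80.   51.7 -72.   84.6  49.4  79.4  64.8] elb [ 0.05 -0.37  0.43] wr [ 0.55 -0.42  0.34] clr 0.150 lim 5.7
[0.53, -0.43, 0.075] -15 q [ 77.3  42.7 -60.2  86.2  37.9  73.3  -2.3] elb [ 0.06 -0.31  0.49] wr [ 0.54 -0.43  0.34] clr 0.131 lim 8.5
```

View pics/t8.png

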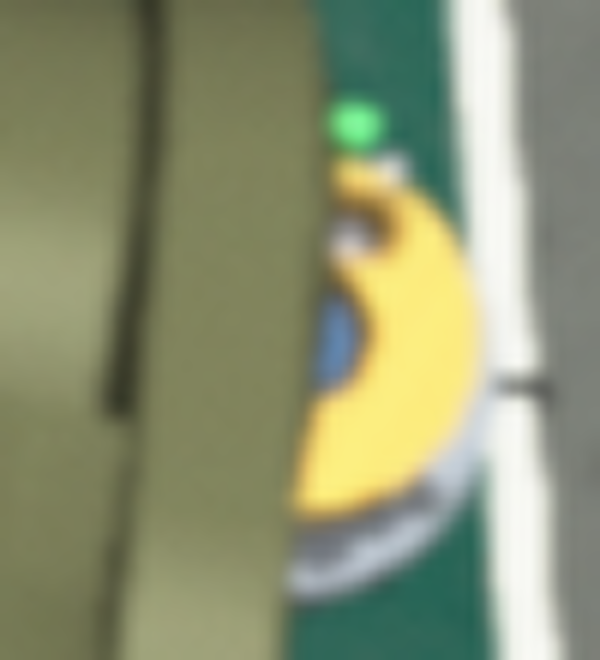

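Run:
```python
from h import *
T=env.read_camera("top"); T["img"]=cv2.imread("pics/top0.png")[:,:,::-1].copy()
y=mask(T,(15,90,110),(35,255,255),(370,165,420,210))
k,_=cv2.findContours(y,cv2.RETR_CCOMP,cv2.CHAIN_APPROX_NONE)
h=cv2.cvtColor(T["img"],cv2.COLOR_RGB2HSV).astype(float)
for nm,c0 in(("h1",(400.5,178.7)),("h2",(389,196.3))):
    x0,y0=int(c0[0])-4,int(c0[1])-4
    yy,xx=np.mgrid[y0:y0+10,x0:x0+10]
    sat=h[y0:y0+10,x0:x0+10,1]; val=T["img"][y0:y0+10,x0:x0+10,0].astype(float)
    w=np.clip(235-val,0,None)+np.clip(130-sat,0,None); w[w<60]=0
    w*=(np.hypot(xx-c0[0],yy-c0[1])<4.5)
    c=((xx*w).sum()/w.sum(),(yy*w).sum()/w.sum()); print(nm,c,onz(T,c,.045))
```

```text
h1 (np.float64(399.90412671946643), np.float64(178.30554397665694)) [ 0.55835963 -0.42856981  0.045     ]
h2 (np.float64(388.4527938342967), np.float64(196.12331406551058)) [ 0.51279279 -0.40166061  0.045     ]
```

```bash
python3 -m inch '{"grip":[0,0,0,0,0,0,0],"dp":[[-0.0237,0.0056,-0.0095],[-0.0237,0.0056,-0.0095],[-0.0237,0.0056,-0.0095],[-0.0234,0.0271,-0.0017],[-0.0234,0.0271,-0.0017],[-0.0234,0.0271,-0.0017],[0,0,0]],"twist":[0,0,0,0,0,0,0]}' 45 >/dev/null; python3 st.py
python3 -m inch '{"grip":[0,0,0,0,0,0,0,0],"dp":[[0,0,0],[0,0,0],[0,0,0],[0,0,0],[0,0,0],[0,0,0],[0,0,0],[0,0,0]],"twist":[-0.135,-0.135,-0.135,-0.135,-0.135,-0.135,-0.13,0]}' 45 >/dev/null; python3 st.py
python3 - <<'E'
from h import *
S=env.read_camera("side");T=env.read_camera("top")
crop(S,240,80,390,230,4,"pics/s9.png");crop(T,290,100,490,300,3.5,"pics/t9.png")
E
```

```text
t 15.05 q [ 76.985  43.631 -64.508  82.233  39.358  78.542  16.561] p [ 0.549 -0.423  0.112] yaz 5.362783719758397 tilt [ 0.002  0.001 -1.   ] F [ 0.861 -0.291 -3.653] M [-0.076 -0.18   0.003] w 0.178117899746497
t 15.85 q [ 80.509  49.151 -73.386  82.599  46.911  82.594  66.417] p [ 0.545 -0.421  0.112] yaz 59.32193239495506 tilt [-0.001  0.001 -1.   ] F [ 1.126  0.035 -2.989] M [ 0.047 -0.149 -0.007] w 0.17935325350937695
```

View pics/s9.png

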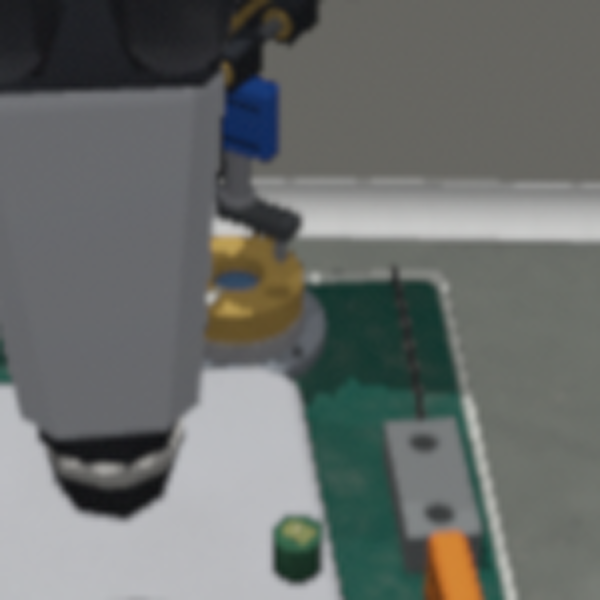

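View pics/t9.png

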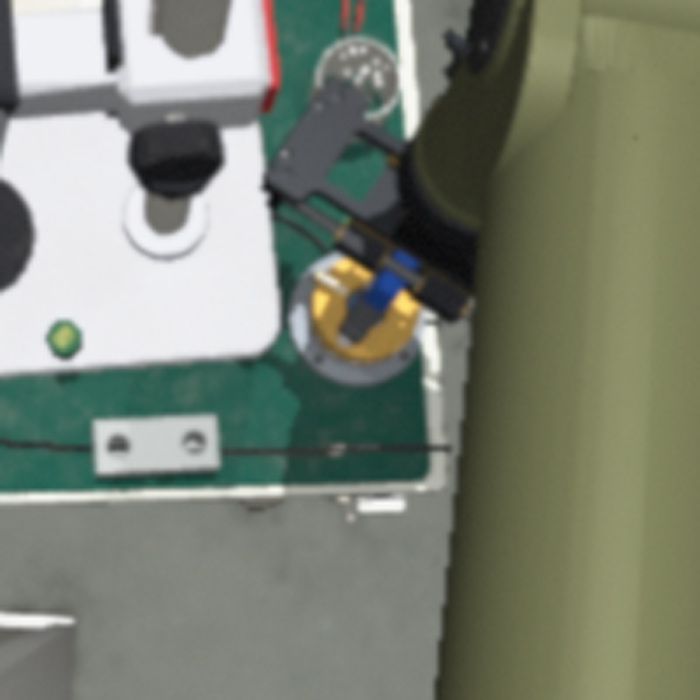

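Run:
```python
from h import *
np.set_printoptions(precision=4,suppress=True)
T=env.read_camera("top");S=env.read_camera("side")
for i in("side0","top0"):
    im=cv2.imread(f"pics/{i}.png")
    b=(200,100,260,185) if i[0]=="s" else (365,90,415,150)
    cv2.imwrite(f"pics/cup_{i}.png",cv2.resize(im[b[1]:b[3],b[0]:b[2]],None,fx=8,fy=8,interpolation=cv2.INTER_CUBIC))
f=lambda x,y:((x+.5)/3.5-.5+290,(y+.5)/3.5-.5+100)
g=lambda x,y:((x+.5)/4-.5+240,(y+.5)/4-.5+80)
# spanner crossbar near end in both: top (360,325) ; side (290,232)
print("blue end top cam",[onz(T,f(387,283),z) for z in(.13,.16)])
```

```text
blue end top cam [array([ 0.5308, -0.4117,  0.13  ]), array([ 0.5229, -0.4054,  0.16  ])]
```

View pics/cup_side0.png

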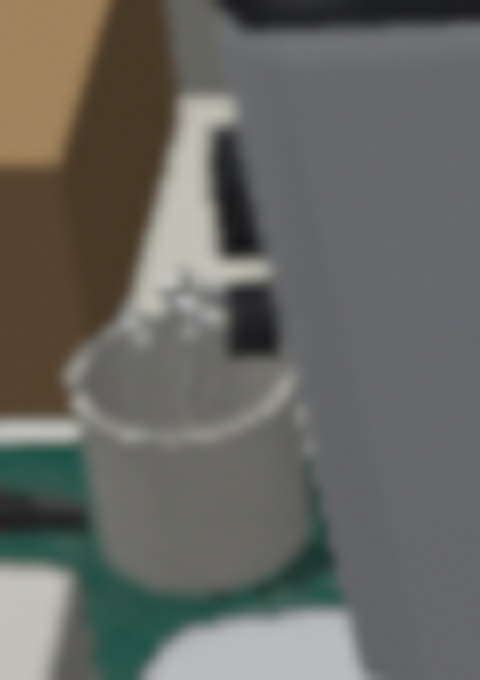

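View pics/cup_top0.png

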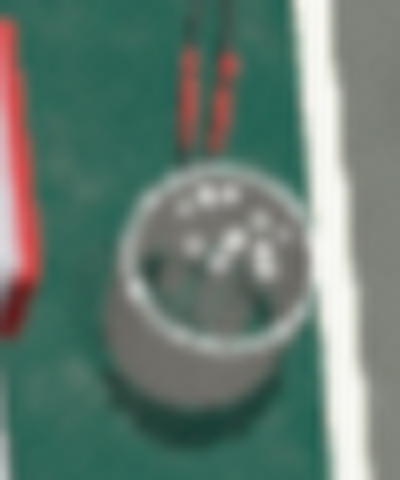

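Run:
```python
from h import *
np.set_printoptions(precision=4,suppress=True)
T=env.read_camera("top");S=env.read_camera("side")
print("rim",tri(T,(391.8,121.8),S,(222.6,146.4)))
print("tools",tri(T,(392.6,118.9),S,(222.6,136.4)))
# post/knob
print("rim r", onz(T,(405-.5,122),.09)-onz(T,(391.8,122),.09))
```

```text
rim (array([ 0.6974, -0.4046,  0.0554]), np.float64(0.002344840377560271))
tools (array([ 0.6931, -0.4014,  0.0836]), np.float64(0.0014431586880207302))
rim r [ 0.0019 -0.0302  0.    ]
```

```bash
python3 -m inch '{"grip":[0,0,0,0,0,0],"dp":[[-0.003,0.0003,0],[0,0,0.009],[0,0,0.009],[0,0,0],[0,0,0],[0,0,0]],"twist":[0,0,0,0,0,0]}' 45 >/dev/null; python3 st.py
python3 - <<'E'
from h import *
S=env.read_camera("side");T=env.read_camera("top")
crop(S,270,90,350,180,7,"pics/s10.png");crop(T,355,150,435,220,9,"pics/t10.png")
E
```

```text
t 16.75 q [ 79.945  50.141 -72.484  82.991  47.776  81.3    66.009] p [ 0.549 -0.423  0.095] yaz 59.298770951592545 tilt [ 0.  0. -1.] F [ 0.281  0.097 -2.474] M [ 0.025 -0.121  0.021] w 0.18056196786743225
```

View pics/s10.png

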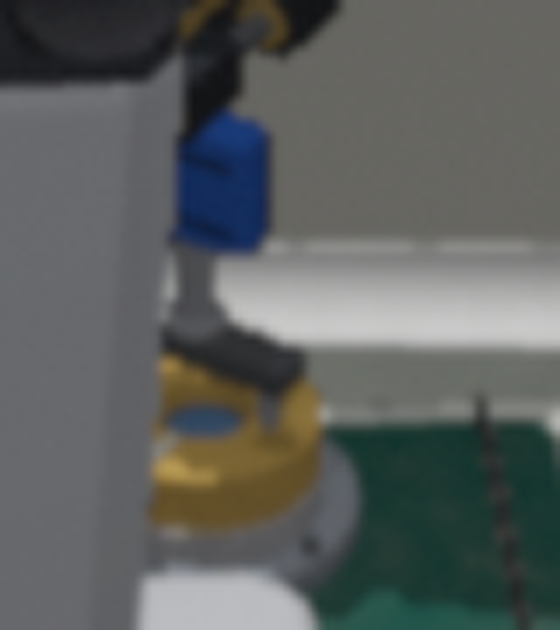

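View pics/t10.png

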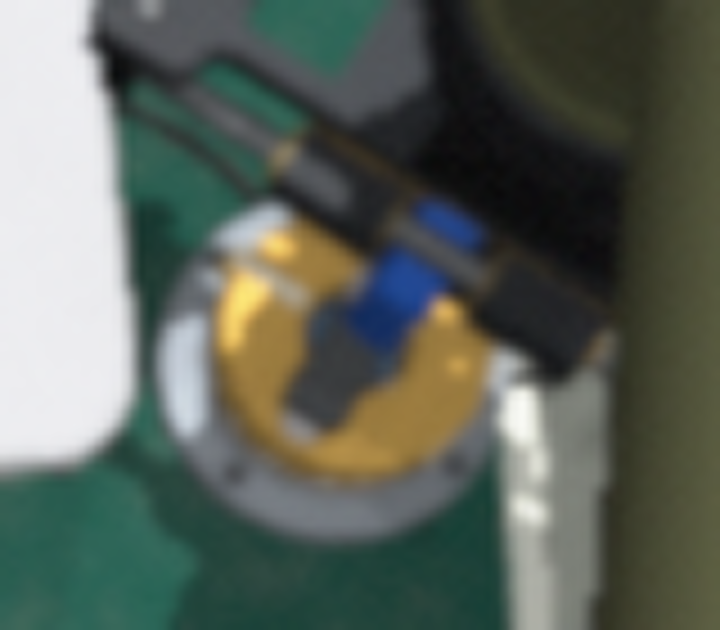

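The side view shows the near pin tip at (270,428) in the crop, i.e. pixel (308,151), directly over the hole measured at (309,152). In the top view the crossbar lies along the hole line. Descending.

```bash
python3 -m inch '{"grip":[0,0,0,0],"dp":[[0,0,0.006],[0,0,0.006],[0,0,0.004],[0,0,0]],"twist":[0,0,0,0]}' 45 >/dev/null; python3 st.py
python3 -m inch '{"grip":[0,0,0,0],"dp":[[0,0,0.002],[0,0,0.002],[0,0,0.001],[0,0,0]],"twist":[0,0,0,0]}' 45 >/dev/null; python3 st.py
python3 - <<'E'
from h import *
S=env.read_camera("side");T=env.read_camera("top")
crop(S,270,90,350,180,7,"pics/s11.png")
E
```

```text
t 17.25 q [ 79.81   50.964 -71.737  83.85   48.482  80.035  65.604] p [ 0.548 -0.423  0.078] yaz 59.300106739228184 tilt [-0.001  0.001 -1.   ] F [ 0.581 -0.922 -2.704] M [ 0.027 -0.138  0.01 ] w 0.1787553721183624
t 17.65 q [ 79.767  51.134 -71.608  84.016  48.691  79.681  65.483] p [ 0.549 -0.423  0.075] yaz 59.301109250428844 tilt [ 0. -0. -1.] F [-1.14  -0.045 -1.155] M [ 0.113 -0.006  0.021] w 0.18246852837731628
```

View pics/s11.png

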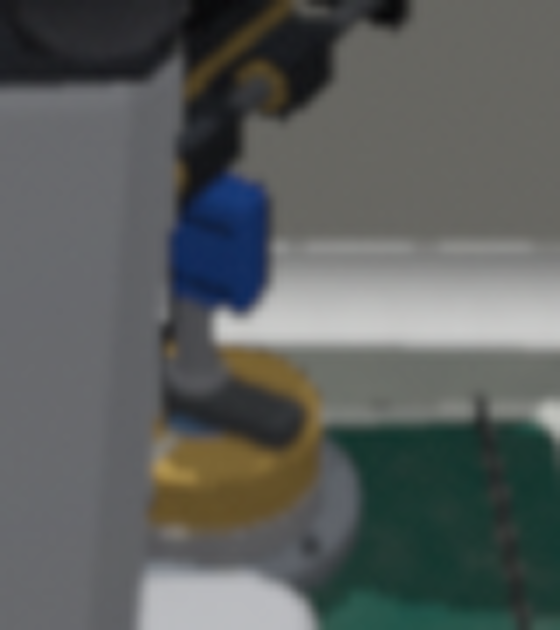

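```bash
python3 -m inch '{"grip":[0,0,0],"dp":[[0,0,0.001],[0,0,0.001],[0,0,0]],"twist":[0,0,0]}' 45; python3 st.py
```

```text
time_s: 18.05
ee_pos: [0.5492, -0.4229, 0.0746]
orientation: [[-0.86, 0.511, 0.0], [0.511, 0.86, -0.001], [-0.001, -0.001, -1.0]]
ft_force: [-3.6, 1.1, 9.5]
width: 0.181
t 18.05 q [ 79.761  51.145 -71.623  84.039  48.753  79.664  65.435] p [ 0.549 -0.423  0.075] yaz 59.29740066995579 tilt [ 0.    -0.001 -1.   ] F [-3.556  1.067  9.514] M [0.41  0.88  0.025] w 0.18101370385450904
```

```bash
python3 -m inch '{"grip":[0,0,0,0,0,0,0],"dp":[[0,0,-0.0008],[0.0001,-0.0015,0],[0.0001,-0.0014,0],[0,-0.0015,0],[0.0001,-0.0014,0],[0.0001,-0.0015,0],[0,0,0]],"twist":[0,0.1,0.1,0.1,0.1,0.1,0]}' 55 >/dev/null; python3 st.py
python3 - <<'E'
from h import *
S=env.read_camera("side");T=env.read_camera("top")
crop(S,270,90,350,180,7,"pics/s12.png");crop(T,355,150,435,220,9,"pics/t12.png")
E
```

```text
t 18.75 q [ 78.834  47.937 -67.195  84.227  44.637  77.268  39.36 ] p [ 0.544 -0.428  0.075] yaz 30.590972746381237 tilt [ 0.001 -0.002 -1.   ] F [-1.829  0.575  6.146] M [ 0.118  0.258 -0.153] w 0.1789287752539515
```

View pics/t12.png

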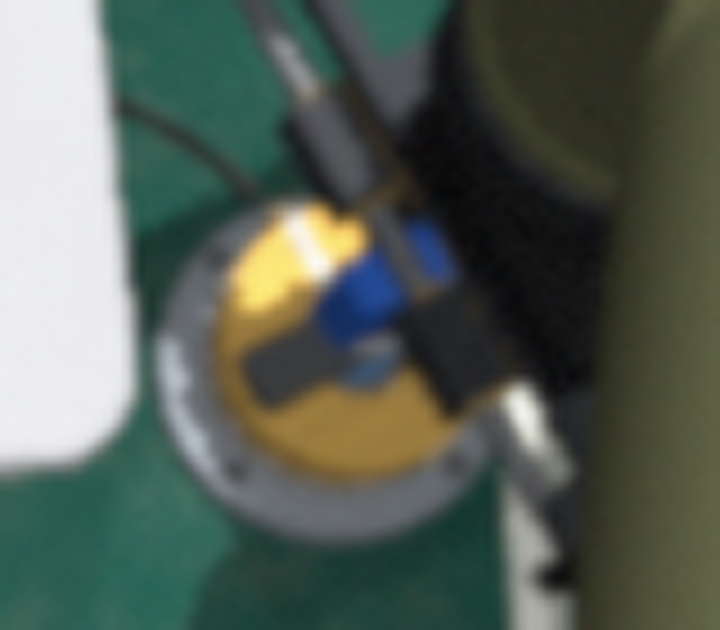

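View pics/s12.png

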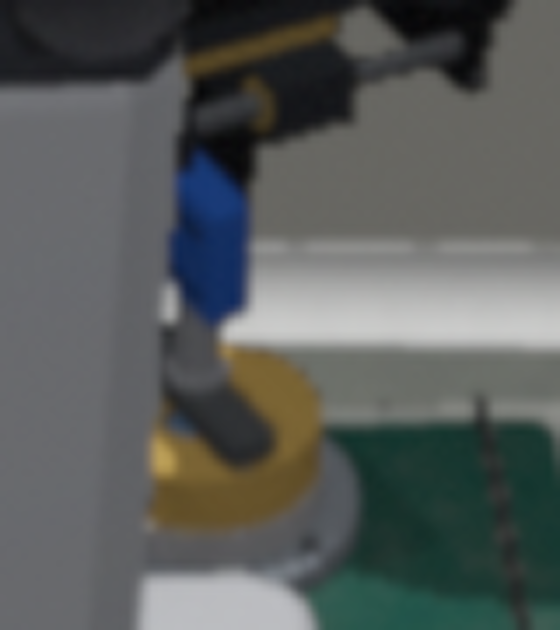

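The ring is turning: the white line is now at about (305,240) in the crop, the crossbar is flush on the ring, and Mz is -0.15 N m. Continuing.

```bash
python3 -m inch '{"grip":[0,0,0,0,0,0,0,0],"dp":[[0.0001,-0.0015,0],[0.0001,-0.0014,0],[0,-0.0015,0],[0.0001,-0.0014,0],[0.0001,-0.0015,0],[0.0001,-0.0014,0],[0.0001,-0.0015,0],[0,0,0]],"twist":[0.1,0.1,0.1,0.1,0.1,0.1,0.1,0]}' 55 >/dev/null; python3 st.py
python3 - <<'E'
from h import *
S=env.read_camera("side");T=env.read_camera("top")
crop(S,270,90,350,180,7,"pics/s13.png");crop(T,355,150,435,220,9,"pics/t13.png")
E
```

```text
t 19.65 q [ 77.177  43.172 -60.74   85.395  38.525  73.945   2.89 ] p [ 0.534 -0.431  0.075] yaz -9.502004425259077 tilt [ 0.001 -0.003 -1.   ] F [-2.595 -0.669  5.985] M [-0.112  0.219 -0.069] w 0.17810092363826382
```

View pics/t13.png

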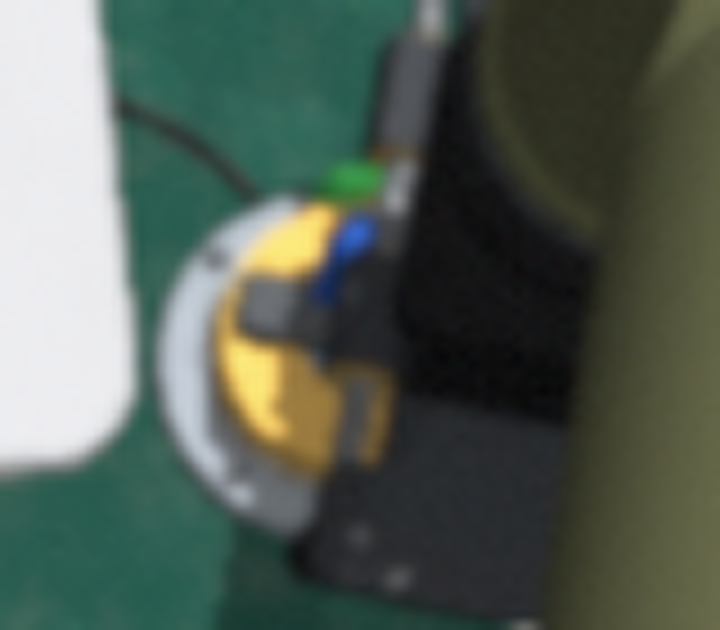

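View pics/s13.png

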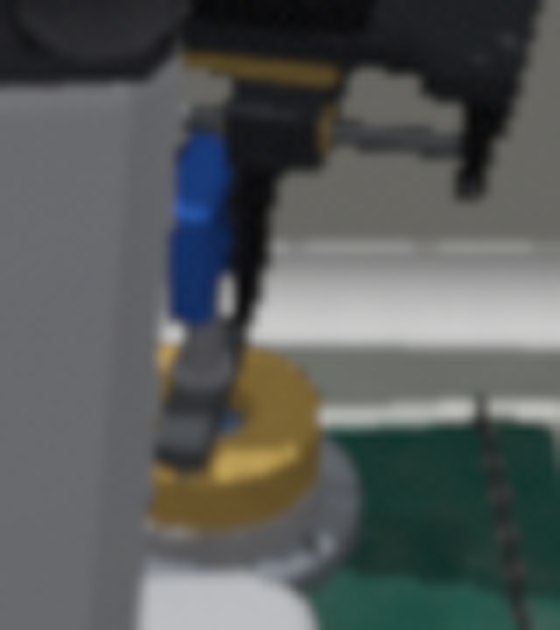

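The white line is hidden behind the finger in this view. The spanner has turned 68.8 deg with up to 5 deg of play, so the line should be at about the green middle. Release and rise to check.

```bash
python3 -m inch '{"grip":[0,20,40,60,60,60,60,60],"dp":[[0,0,-0.0006],[0,0,0],[0,0,0],[0,0,0],[0,0,0],[0,0,0],[0,0,0],[0,0,0]],"twist":[0,0,0,0,0,0,0,0]}'; python3 st.py; python3 -m inch '{"grip":[60,60,60,60,60,60,60],"dp":[[0,0,-0.005],[0,0,-0.015],[0,0,-0.02],[0,0,-0.025],[0,0,-0.03],[0,0,-0.03],[0,0,0]],"twist":[0,0,0,0,0,0,0]}'
python3 - <<'E'
from h import *
S=env.read_camera("side");T=env.read_camera("top")
crop(S,270,90,350,180,7,"pics/s14.png");crop(T,355,150,435,220,9,"pics/t14.png")
E
```

```text
time_s: 20.55
ee_pos: [0.534, -0.4296, 0.0736]
orientation: [[0.164, 0.986, -0.0], [0.986, -0.164, 0.0], [0.0, -0.0, -1.0]]
ft_force: [0.9, 0.4, -1.0]
width: 0.58
t 20.55 q [ 77.177  43.251 -60.752  85.455  38.458  73.982   2.921] p [ 0.534 -0.43   0.074] yaz -9.444811774419836 tilt [-0.  0. -1.] F [ 0.945  0.426 -1.038] M [ 0.021 -0.086  0.006] w 0.5801251814394549
time_s: 21.25
ee_pos: [0.5369, -0.4301, 0.206]
orientation: [[0.164, 0.986, 0.008], [0.986, -0.164, -0.005], [-0.004, 0.009, -1.0]]
ft_force: [-0.3, -0.3, 0.2]
width: 0.599
```

View pics/t14.png

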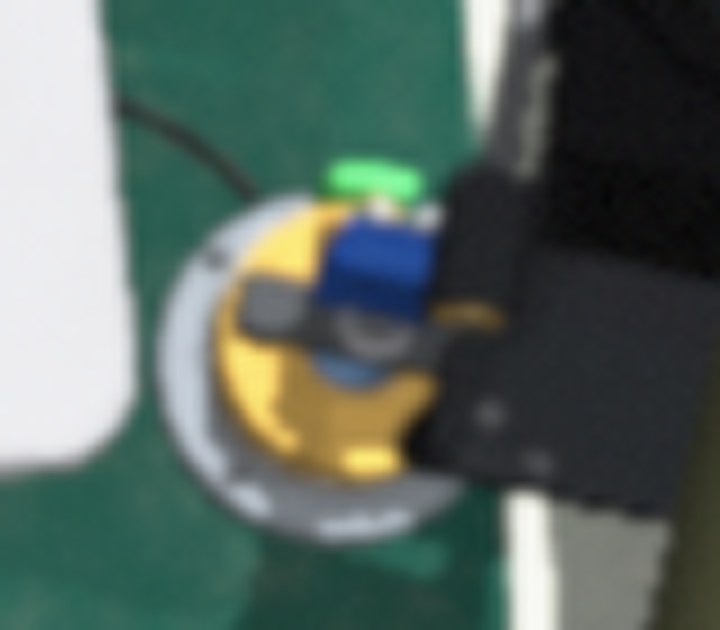

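View pics/s14.png

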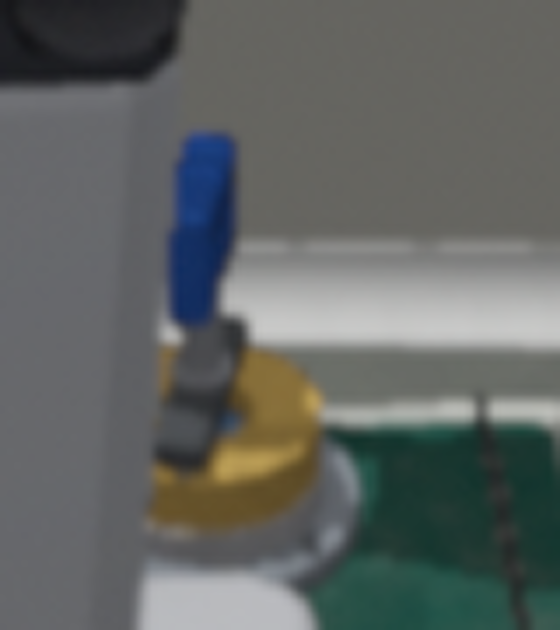

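```bash
python3 - <<'E'
from h import *
T=env.read_camera("top"); f=lambda x,y:((x+.5)/9-.5+355,(y+.5)/9-.5+150)
for n,p in(("lug",(378,210)),("gL",(330,180)),("gR",(424,183))):
    X=onz(T,f(*p),.042); d=X[:2]-[.5356,-.4151]; print(n,X.round(4),np.degrees(np.arctan2(d[1],d[0])).round(1),np.hypot(*d).round(4))
s=env.get_state(); print(s["time_s"],np.round(s["ft_force"],1),np.round(s["joint_velocities"],1))
E
python3 -m inch '{"grip":[60,60,60],"dp":[[0,0,-0.02],[0,0,0],[0,0,0]],"twist":[0,0,0]}'
```

```text
lug [ 0.5723 -0.4208  0.042 ] -8.9 0.0371
gL [ 0.5799 -0.4077  0.042 ] 9.5 0.0449
gR [ 0.5806 -0.4333  0.042 ] -22.0 0.0485
21.4 [ 0.2  0.1 -0. ] [ 0.1  1.2  1.   1.3  0.1 -0.1 -0. ]
time_s: 21.7
ee_pos: [0.5339, -0.4296, 0.218]
orientation: [[0.164, 0.986, -0.0], [0.986, -0.164, 0.0], [0.0, -0.0, -1.0]]
ft_force: [-0.2, -0.2, 0.4]
width: 0.6
```

```bash
python3 -c "
from plant import env
print(env.job_done())"
```

```text
the job is handed in; nothing more can be done
None
```

The job is handed in at about 21.7 s of the 38 s allowed. The blue spanner is standing in the brass ring, and the ring is turned to the green sector.

- **Reaching round the wall:** I swung the elbow out with twist loops in free space. That kept joint 3 within range, with 76.2° the furthest reading against the 79.2° limit. I saw no sign of wall contact in the joint torques or pictures. By my fitted arm model, the forearm cleared the wall by only about 1 cm at the pick-up.
- **Seating the pins:** The spanner stopped at tool height 0.0746 m, the height predicted for full depth, with an upward force of about 9.5 N. The side view showed the crossbar flat on the ring. Only then did I turn it about 69° clockwise, and I let go and lifted clear afterwards.
- **Last checks:** The ring's white lug is at about -9° azimuth (bearing seen from above). The green arc runs from about +9.5° to -22°, so the lug is 2–3° past its middle. The spanner is upright and flush on the ring, and the wrist force is near zero with the gripper about 60 mm above the grip.
- **Limits of the checks:** The white line itself was partly hidden under the grip, so the final angle comes from its lug. I never moved toward the orange spanner, but its stand was last in view just before the pins went in, so I did not look at it again at the end.

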